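# Clamp the badge press die ring in cross order

## Task

The badge press's die ring has four square-headed clamp screws: one opposite pair has been nipped up snug already, the other pair is still loose. Take the square-socket T-wrench from its stand, turn the two loose screws clockwise only until they bite and are just snug too, and then go round crosswise (one screw, the one opposite, then the other pair) turning each firmly tight to its stop without over-tightening it. Turn the screws with the wrench only, stand it back upright in its own stand, and leave everything else on the bench where it is.

Things in the scene. Friction and masses are not known exactly. Their poses are not given: they have to be found in the camera images.
- head0 (a point): Clamp screw 0: dark square screw head, 16 mm across flats, 12 mm tall plus a 4 mm blunt cone. The point is the cone's top, on the axis, 18 mm above the ring's top face; z up, x and y square to the flats. It stands 38 mm from ring on its +x side, opposite screw 2. Clockwise from above tightens; it does not rise or sink. Starts snug.
- head1 (a point): Clamp screw 1: dark square screw head, 16 mm across flats, 12 mm tall plus a 4 mm blunt cone. The point is the cone's top, on the axis, 18 mm above the ring's top face; z up, x and y square to the flats. It stands 38 mm from ring on its +y side, opposite screw 3. Clockwise from above tightens; it does not rise or sink. Starts loose, 0.15 to 0.40 rad short of snug.
- head2 (a point): Clamp screw 2: dark square screw head, 16 mm across flats, 12 mm tall plus a 4 mm blunt cone. The point is the cone's top, on the axis, 18 mm above the ring's top face; z up, x and y square to the flats. It stands 38 mm from ring on its -x side, opposite screw 0. Clockwise from above tightens; it does not rise or sink. Starts snug.
- head3 (a point): Clamp screw 3: dark square screw head, 16 mm across flats, 12 mm tall plus a 4 mm blunt cone. The point is the cone's top, on the axis, 18 mm above the ring's top face; z up, x and y square to the flats. It stands 38 mm from ring on its -y side, opposite screw 1. Clockwise from above tightens; it does not rise or sink. Starts loose, 0.15 to 0.40 rad short of snug.
- screw0_bite (a joint): Snug gauge of screw 0, rad, clockwise: 0 while it is loose (it then turns freely under 0.05 N m); goes to 0.04 as the screw begins to bite, at 0.12 N m, and stays there.
- screw0_clamp (a joint): Tight gauge of screw 0, rad, clockwise: 0 through the biting turn (0.30 N m over 0.10 to 0.30 rad, different every time and not measured), then goes to 0.06 at 0.36 N m, where the screw meets its hard stop and is fully tight.
- screw0_yield (a joint): Yield of screw 0's thread, rad, clockwise: stays 0 unless the screw is over-tightened with more than 0.75 N m against its stop; the thread then gives way.
- screw1_bite (a joint): Snug gauge of screw 1, rad, clockwise: 0 while it is loose (it then turns freely under 0.05 N m); goes to 0.04 as the screw begins to bite, at 0.12 N m, and stays there.
- screw1_clamp (a joint): Tight gauge of screw 1, rad, clockwise: 0 through the biting turn (0.30 N m over 0.10 to 0.30 rad, different every time and not measured), then goes to 0.06 at 0.36 N m, where the screw meets its hard stop and is fully tight.
- screw1_yield (a joint): Yield of screw 1's thread, rad, clockwise: stays 0 unless the screw is over-tightened with more than 0.75 N m against its stop; the thread then gives way.
- screw2_bite (a joint): Snug gauge of screw 2, rad, clockwise: 0 while it is loose (it then turns freely under 0.05 N m); goes to 0.04 as the screw begins to bite, at 0.12 N m, and stays there.
- screw2_clamp (a joint): Tight gauge of screw 2, rad, clockwise: 0 through the biting turn (0.30 N m over 0.10 to 0.30 rad, different every time and not measured), then goes to 0.06 at 0.36 N m, where the screw meets its hard stop and is fully tight.
- screw2_yield (a joint): Yield of screw 2's thread, rad, clockwise: stays 0 unless the screw is over-tightened with more than 0.75 N m against its stop; the thread then gives way.
- screw3_bite (a joint): Snug gauge of screw 3, rad, clockwise: 0 while it is loose (it then turns freely under 0.05 N m); goes to 0.04 as the screw begins to bite, at 0.12 N m, and stays there.
- screw3_clamp (a joint): Tight gauge of screw 3, rad, clockwise: 0 through the biting turn (0.30 N m over 0.10 to 0.30 rad, different every time and not measured), then goes to 0.06 at 0.36 N m, where the screw meets its hard stop and is fully tight.
- screw3_yield (a joint): Yield of screw 3's thread, rad, clockwise: stays 0 unless the screw is over-tightened with more than 0.75 N m against its stop; the thread then gives way.
- ring (a point): Centre of the top face of the round aluminium die ring, 120 mm across, 48 mm above the table; z up, x towards screw 0, y towards screw 1. It lies, at any angle, on the orange bed (22 mm high, 150 mm wide) of a badge press, whose two upright lugs (75 mm high) stand 155 to 205 mm beyond the ring's centre on the side away from the robot. Ring and bed do not move.
- wrench_grip (a point): Wrench: loose T-handled socket key, 92 mm tall, 0.2 kg. The point is the centre of its black flat handle (56 mm along x, 14 along y, 30 tall). Below: a 14 mm round shaft, then a bright square socket, 26 mm outside, 30 mm tall, its mouth 77 mm below the point; hole 18 mm square along x and y, 17 mm deep, its first 4 mm flared to 24. On a screw it has 1 mm play a side and 0.13 rad turning play each way.
- stand_top (a point): The wrench's stand: a black fixed square block with a 34 mm square pocket, open on top. This point is the centre of the pocket's mouth, 34 mm above the table; the pocket's floor is 23 mm lower; its sides lie along x and y of this point. The wrench stands in it with its handle's centre 54 mm above this point.
- hexkey_grip (a point): Bystander: a T-handled key with the same black handle but a thin round shank of 10 mm and a round foot, standing in an equal stand. It does not fit the screws. Centre of its handle.
- badge_a_mid (a point): Bystander: loose flat round badge, 57 mm across, 6.5 mm high; its centre.
- mug: Bystander: white mug, 76 mm across, 90 mm high; centre of its underside.
- jar: Bystander: glass jar, 70 mm across, 80 mm high; centre of its underside.
- press_head: Bystander: the press's detached orange head with its steel lever and rubber grip, about 320 mm long, 45 mm high, lying on the table; under the centre of the orange block.

How it is judged (in metres and radians):
On the way, in this order (a step that is already met when the one before it is completed fails the run):
1. all four screws are snug and none is tight yet (tight gauges below 0.02 rad) (value of joint each of screw0_bite, screw1_bite, screw2_bite, screw3_bite above 0.015 rad and value of joint each of screw0_clamp, screw1_clamp, screw2_clamp, screw3_clamp below 0.02 rad), for 0.1 s.
2. two opposite screws are tight while the other two are only snug (((value of joint each of screw0_clamp, screw2_clamp above 0.04 rad and value of joint each of screw1_clamp, screw3_clamp below 0.02 rad) or (value of joint each of screw1_clamp, screw3_clamp above 0.04 rad and value of joint each of screw0_clamp, screw2_clamp below 0.02 rad))), for 0.1 s.
3. all four screws are tight (value of joint each of screw0_clamp, screw1_clamp, screw2_clamp, screw3_clamp above 0.04 rad), for 0.1 s.
At the end, for the whole second after the job is handed in: All four screws are snug (snug gauge above 0.015 rad) and tight (tight gauge above 0.04 of 0.06 rad), and the wrench stands upright (within 0.12 rad) in its own stand, handle centre within 12 mm of the pocket's axis and less than 61 mm above its top (54 mm when standing) (all of step 3 and value of joint each of screw0_bite, screw1_bite, screw2_bite, screw3_bite above 0.015 rad and horizontal distance between wrench_grip and stand_top below 0.012 m and z of wrench_grip in the frame of stand_top below 0.061 m and angle between wrench_grip's own z axis and vertical below 0.12 rad); the robot touches nothing.
It fails at once if a screw is over-tightened: its thread yields by more than 0.05 rad (value of joint any of screw0_yield, screw1_yield, screw2_yield, screw3_yield above 0.05 rad).
It fails at once if a screw is turned or pushed by the robot itself, not with the wrench (over 1 N) (contact force between any of the fingers, the arm and screw0_run above 1 N or contact force between any of the fingers, the arm and screw1_run above 1 N or contact force between any of the fingers, the arm and screw2_run above 1 N or contact force between any of the fingers, the arm and screw3_run above 1 N).
It fails at once if a bystander is moved by more than 30 mm (distance of any of hexkey_grip, badge_a_mid, mug, jar, press_head from where it was at the start of the episode above 0.03 m).
It also fails if it takes over 72 s, if anything falls off the work surface, if the arm or the gripper's body presses on something with over 40 N, if the wrist force passes 120 N, or if a joint passes its speed limit or range.

## Robot

A 6-joint arm with a two-finger parallel gripper is mounted at the origin on the work surface. World frame = base frame: x ahead of the robot, y to its left, z up, the work surface at z = 0. Lengths are in mm, angles in degrees, forces in N, time in s.
With the tool pointing down it reaches from about 350 to 850 mm from the base axis. Payload 8.1 kg.
Tool frame: the origin (TCP) lies at the very end of the fingers, on their centre line; the grasp point (between the pads) lies 19 mm behind it; z points along the fingers, y is the direction in which the jaws open and shut (so a half turn about z gives the same grasp; the last joint's range is limited). The gripper opens to 85 mm and grips with 20 to 120 N. Pads are 22 mm wide; open, the fingers measure 114 mm over their backs; the gripper's body (76 mm by 85 mm) begins 54 mm behind the grasp point. The pads swing forward as they close: fully open they stand 13 mm farther back than shut.
Start: joints at [-72.387, 7.471, 85.268, -0, 87.261, -4.893], TCP at [229.686, -554.301, 231.292] pointing down, gripper open.
Joint ranges: [-169.43, 169.43], [-51.17, 129.36], [1.28, 143.12], [-76.62, 256.62], [0, 156.53], [-152.29, 152.29]. Speed limits (degrees/s): [136.94, 136.94, 159.86, 180, 180, 180].

## Interface

Orientations are given as [roll, pitch, yaw] about the fixed x, y, z axes, in that order (R = Rz(yaw) Ry(pitch) Rx(roll)).
In Python, from bench import r, eyes gives the robot as it stands. The module is installed in compiled form; this text tells all that it offers.
- The arm moves only by the tool play_rows, never from a script. Its argument "deltas" is a list of rows, each a list of 3 entries, a list of its own where there are three numbers: the shift along the tool's x, y, z in m, then the turn, a rotation vector about the tool's x, y, z in rad, then the closure, from 0 (fully open) to 1 (shut). A call has 1 to 8 rows; each row shifts and turns the pose as measured when the row begins, along the tool's axes as they then stand; what a row does not reach is not made up. A row lasts 1/8 s, in which the tool goes at most 62.5 mm and 10.7 degrees, less where a joint would pass 70% of its speed; a pose out of reach is approached as far as the arm can. A call with a gripper value outside its range is refused whole. The fingers move at their own pace and stop on an object; "force" is the grip in N (left out, the last holds). Time passes only in rows, so rows that do not move let the fingers close. It gives the time, the measured TCP pose, the force and the opening at its end, in the units of the state.
- r.sense(): the state, without advancing time (a new reading comes with each control period).
- eyes.snapshot(name): name is "scene" or "top" or "wrist"; returns the picture (384x512x3 uint8, red, green, blue); there is no depth.
- eyes.get_calibration(name): a dict with "mtx" (3x3 intrinsics, pixels), "D" ([k1, k2, p1, p2, k3] as OpenCV has them; the pictures are not rectified), "R" (3x3) and "t" (3): a world point X has camera coordinates R X + t; the wrist camera has in their place "T_tool_cam" (4x4, takes a point from camera to tool coordinates, whose origin is the TCP and whose axes are the flange's). Camera axes: x right, y down, z forward; pixel columns grow to the right and rows downward; lengths in mm; the calibration is good to about 2 mm. A picture is of the moment at which its call begins: read the wrist's pose just before it. get_calibration takes no time and is no camera call.
- r.hand_in(): hands the job in, once; it reports no verdict.
The state is a dict: "time": time; "joint_pos": joint angles; "qd": joint speeds; "joint_efforts": joint torques, N m; "tool_pos": TCP position; "tcp_rot": TCP orientation; "ft_force": force on the tool from outside, world axes, zero at the start; "wrist_torque": the same for the moment, N m; "finger_gap": finger opening in mm.
Only numpy, scipy, OpenCV 4.12 (cv2) and the standard library are available. Lean on these libraries where they do the work, as an engineer would, in place of code of your own. Each camera call takes 0.05 s, during which the arm holds its last target. There are 200 camera calls.

## Working session

There is one attempt and no reset: what is moved stays moved. The work goes in short steps, Python scripts to look and compute and a tool call to move; the robot and the scene stay as the last step left them, time stands still between calls to the robot, and variables do not carry over. Pictures are saved under pics/ and viewed, about 8 in all and at most 12, crops included, and the job is handed in when it is done.

Besides the shell and the picture viewer there is one more tool, called after ">>>" by a JSON object that holds its "api" and its "payload". play_rows: Moves the arm, as the interface text tells. Its arguments: {"type":"object","properties":{"deltas":{"type":"array"},"force":{"type":"number"}},"required":["deltas"]}

```bash
mkdir -p pics; python3 - <<'E'
from bench import r, eyes
import cv2,numpy as np
print(r.sense())
ims=[]
for n in("scene","top","wrist"):
    c=eyes.get_calibration(n); print(n,{k:np.round(v,3).tolist() for k,v in c.items()})
    im=eyes.snapshot(n)[:,:,::-1]; cv2.imwrite(f"pics/{n}0.png",im); ims.append(im)
cv2.imwrite("pics/a.png",cv2.resize(ims[0],(800,600)))
cv2.imwrite("pics/b.png",cv2.resize(ims[1],(800,600),interpolation=cv2.INTER_CUBIC))
E
```

```text
{'time': 0.0, 'joint_pos': array([-7.23876834e+01,  7.51723287e+00,  8.53298312e+01, -1.35012783e-03,
        8.72627679e+01, -4.89125549e+00]), 'qd': array([-0.01757233, -0.01219745, -0.03580144,  0.02219975, -0.06232648,
       -0.07788344]), 'joint_efforts': array([ 3.55778420e-04, -5.69394922e+01, -5.00560427e+01, -4.11240180e-04,
        1.47759280e-02, -1.39430313e-06]), 'tool_pos': array([ 229.50319535, -553.7605097 ,  230.21700967]), 'tcp_rot': array([-1.79890453e+02, -8.02125238e-03,  2.25036302e+01]), 'ft_force': array([ 0.5428449 ,  0.46287691, -0.10992464]), 'wrist_torque': array([-0.00295509,  0.05392461, -0.01738901]), 'finger_gap': 85.25108793904403}
scene {'mtx': [[454.434, 0.0, 256.649], [0.0, 454.434, 190.457], [0.0, 0.0, 1.0]], 'D': [0.06, 0.0, 0.0, 0.0, 0.0], 'R': [[-0.599, 0.801, -0.015], [0.528, 0.381, -0.759], [-0.602, -0.463, -0.651]], 't': [344.006, -199.606, 1673.121]}
top {'mtx': [[467.18, 0.0, 259.084], [0.0, 467.18, 193.499], [0.0, 0.0, 1.0]], 'D': [-0.197, 0.0, 0.0, 0.0, 0.0], 'R': [[0.022, -1.0, 0.008], [-0.984, -0.023, -0.178], [0.178, -0.004, -0.984]], 't': [-50.546, 541.366, 1259.821]}
wrist {'mtx': [[341.337, 0.0, 252.757], [0.0, 341.337, 189.956], [0.0, 0.0, 1.0]], 'D': [-0.08, 0.0, 0.0, 0.0, 0.0], 'T_tool_cam': [[0.0, -0.954, -0.3, 76.568], [1.0, 0.0, -0.0, -0.779], [0.0, -0.3, 0.954, -142.841], [0.0, 0.0, 0.0, 1.0]]}
```

View pics/b.png

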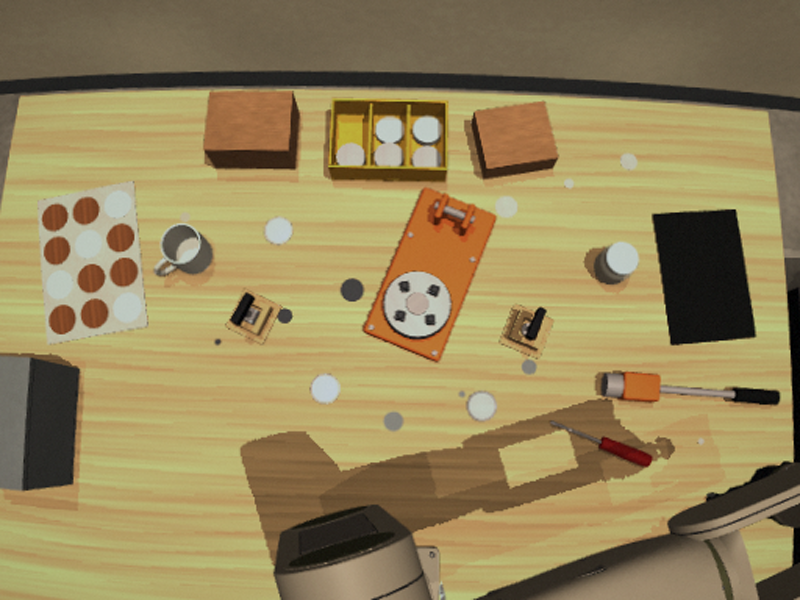

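View pics/a.png

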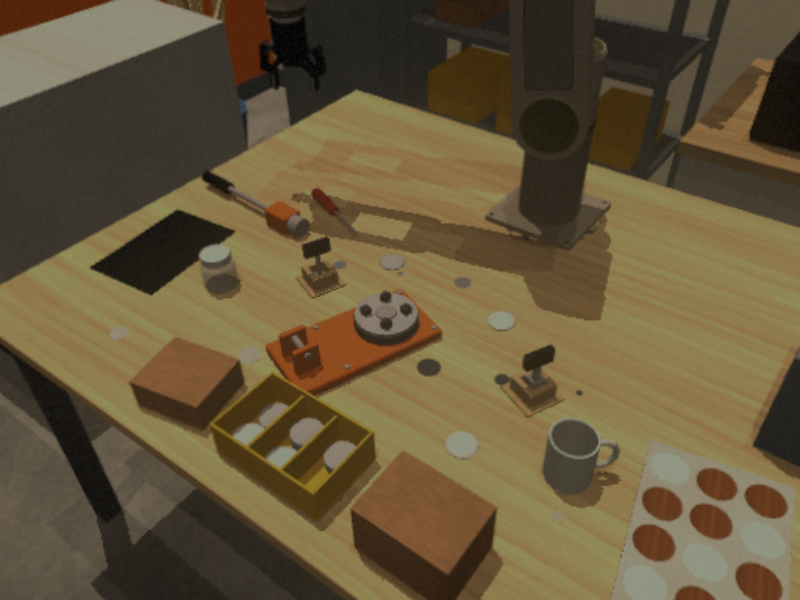

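```bash
cat > h.py <<'E'
from bench import r, eyes
import cv2,numpy as np
from scipy.spatial.transform import Rotation as Ro
def cam(n,s=None):
    c=eyes.get_calibration(n); K=np.array(c["mtx"]);D=np.array(c["D"],float)
    if n!="wrist": return K,D,np.array(c["R"]),np.array(c["t"]).ravel()
    s=s or r.sense(); T=np.eye(4); T[:3,:3]=Ro.from_euler('xyz',s["tcp_rot"],degrees=True).as_matrix(); T[:3,3]=s["tool_pos"]
    W=np.linalg.inv(T@np.array(c["T_tool_cam"])); return K,D,W[:3,:3],W[:3,3]
def ray(C,p):
    K,D,R,t=C; q=cv2.undistortPoints(np.array([[p]],float),K,D).ravel()
    d=R.T@np.array([q[0],q[1],1]); return -R.T@t, d/np.linalg.norm(d)
def plane(C,p,z):
    o,d=ray(C,p); return o+d*(z-o[2])/d[2]
def proj(C,X):
    K,D,R,t=C; return cv2.projectPoints(np.array(X,float).reshape(-1,1,3),cv2.Rodrigues(R)[0],t,K,D)[0][:,0]
def tri(rs):
    A=sum(np.eye(3)-np.outer(d,d) for o,d in rs); b=sum((np.eye(3)-np.outer(d,d))@o for o,d in rs); return np.linalg.solve(A,b)
def snap(n,f):
    s=r.sense(); im=eyes.snapshot(n)[:,:,::-1].copy(); cv2.imwrite(f"pics/{f}.png",im); return im,cam(n,s)
E
python3 - <<'E'
from h import *
T=cv2.imread("pics/top0.png");S=cv2.imread("pics/scene0.png")
def crop(im,cx,cy,w=32): 
    return cv2.resize(im[cy-w:cy+w,cx-w:cx+w],(390,290) if 0 else (300,300),interpolation=cv2.INTER_CUBIC)
cv2.imwrite("pics/c.png",np.vstack([np.hstack([crop(T,160,202),crop(T,338,210)]),np.hstack([crop(S,342,240),crop(S,205,170)])]))
ct,cs=cam("top"),cam("scene")
# dark blobs in top
def blobs(im,box,thr=75):
    x0,y0,x1,y1=box; g=im.max(2)[y0:y1,x0:x1]; n,l,st,ce=cv2.connectedComponentsWithStats((g<thr).astype(np.uint8))
    return [(np.round(ce[i]+[x0,y0],1).tolist(),int(st[i,4])) for i in range(1,n) if st[i,4]>8]
print("heads top",[(p,a,plane(ct,p,60).round(1).tolist()) for p,a in blobs(T,(245,172,292,218))])
print("heads scene",[(p,a,plane(cs,p,60).round(1).tolist()) for p,a in blobs(S,(225,182,270,218),60)])
print("L top",blobs(T,(140,180,178,220)),"R top",blobs(T,(320,190,355,230)))
print("L sc",blobs(S,(325,215,362,260)),"R sc",blobs(S,(188,148,220,190)))
for p in[(243,312),(530,322)]: print(plane(ct,np.array(p)/1.5625,60))
E
```

```text
heads top [([258.3, 182.7], 30, [570.9, -35.3, 60.0]), ([277.4, 185.6], 30, [563.9, -88.7, 60.0]), ([255.6, 201.7], 32, [517.0, -29.1, 60.0]), ([275.0, 204.5], 30, [510.4, -82.9, 60.0]), ([263.4, 212.9], 51, [486.3, -51.3, 60.0])]
heads scene [([246.7, 189.9], 27, [517.4, -78.5, 60.0]), ([259.8, 198.2], 24, [524.5, -24.5, 60.0]), ([233.8, 198.8], 23, [571.2, -84.6, 60.0]), ([247.1, 207.1], 34, [576.7, -31.2, 60.0]), ([248.8, 213.7], 155, [595.5, -10.5, 60.0])]
L top [([155.1, 197.7], 161)] R top [([342.0, 207.3], 140)]
L sc [([344.1, 230.4], 252), ([341.3, 245.0], 45), ([340.3, 252.5], 167)] R sc [([191.2, 149.7], 35), ([202.6, 161.7], 225), ([205.3, 179.7], 130)]
[516.02089996 250.55927775  60.        ]
[ 509.98047564 -261.88377648   60.        ]
```

View pics/c.png

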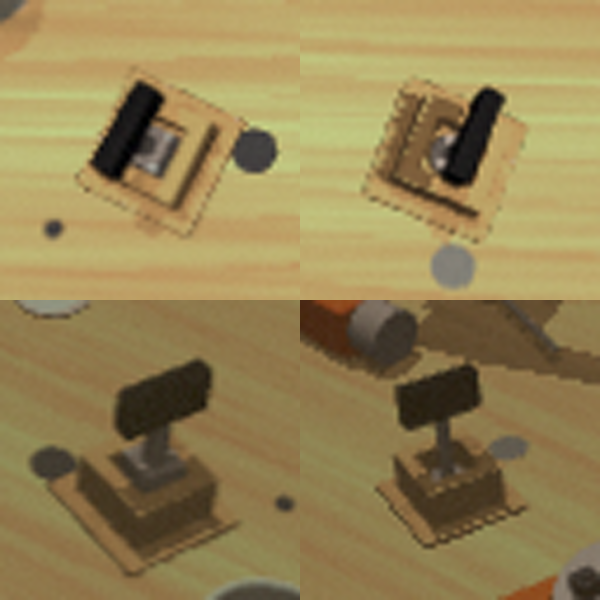

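The left piece (stand near top-view px (155,198)) has the bright square socket, so it is the wrench. The right one has the thin round shank. The heads average to a ring centre of about (541,-59). I'll go and look at the ring close up.

>>> {"api": "play_rows", "payload": {"deltas": [[[0.048,-0.034,0.005],[0,0,0],0],[[0.048,-0.034,0.005],[0,0,0],0],[[0.048,-0.034,0.005],[0,0,0],0],[[0.048,-0.034,0.005],[0,0,0],0],[[0.048,-0.034,0.005],[0,0,0],0],[[0.048,-0.034,0.005],[0,0,0],0],[[0.048,-0.034,0.005],[0,0,0],0],[[0.048,-0.034,0.005],[0,0,0],0]], "force": 60}}

```text
time: 1.15
tool_pos: [484.9, -146.8, 187.7]
tcp_rot: [-179.9, -0.0, 22.0]
ft_force: [1.0, -1.3, -0.3]
finger_gap: 85.5
```

>>> {"api": "play_rows", "payload": {"deltas": [[[0.044,-0.032,0.009],[0,0,0],0],[[0.042,-0.03,0.009],[0,0,0],0],[[0,0,0],[0,0,0],0]]}}

```text
time: 1.52
tool_pos: [543.4, -49.7, 168.3]
tcp_rot: [-179.8, 0.0, 22.3]
ft_force: [0.1, 0.9, 0.7]
finger_gap: 85.4
```

```bash
python3 - <<'E'
from h import *
s=r.sense(); print(s["tool_pos"],s["tcp_rot"],s["wrist_torque"],s["qd"].round(2))
im,C=snap("wrist","w1"); cv2.imwrite("pics/w1b.png",cv2.resize(im,(800,600),interpolation=cv2.INTER_CUBIC))
ct,cs=cam("top"),cam("scene")
print("wrench",tri([ray(ct,(155.1,197.7)),ray(cs,(344.1,230.4))]),"hex",tri([ray(ct,(342,207.3)),ray(cs,(202.6,161.7))]))
T=cv2.imread("pics/top0.png"); m=(T.max(2)<75).astype(np.uint8); m2=np.zeros_like(m); m2[180:220,140:178]=m[180:220,140:178]
c=max(cv2.findContours(m2,0,2)[0],key=cv2.contourArea); b=cv2.boxPoints(cv2.minAreaRect(c)); print([plane(ct,p,100).round(1).tolist() for p in b])
E
```

```text
[543.38331614 -49.69714334 168.25724429] [-1.79810044e+02  1.65781798e-02  2.23289668e+01] [ 0.0156017   0.06331647 -0.00363888] [-1.78 -1.04  0.54 -1.71  0.58 -1.09]
wrench [517.97482595 246.32215036  83.44247718] hex [ 504.00805083 -266.43178751   74.61884989]
[[493.3, 264.7, 100.0], [545.6, 242.0, 100.0], [534.0, 217.0, 100.0], [481.9, 239.8, 100.0]]
```

View pics/w1b.png

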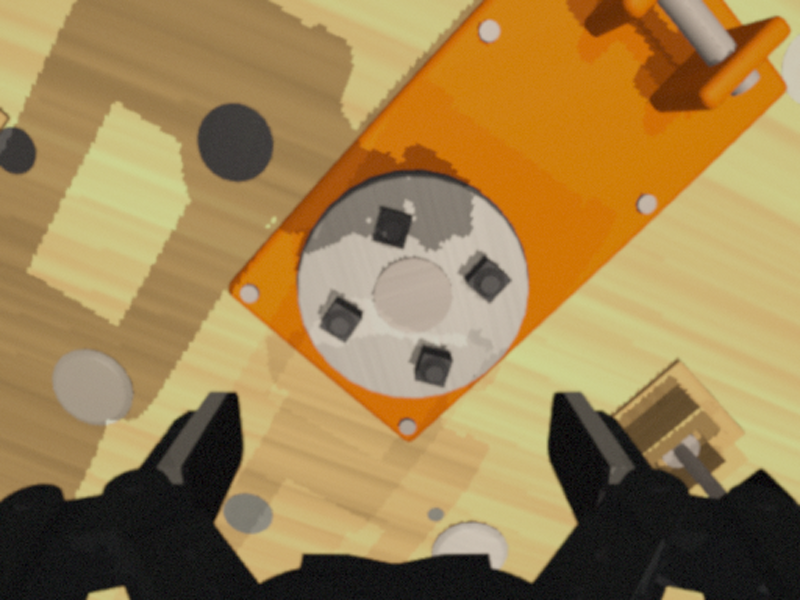

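Close view: ring centre px (413,293). Heads are at A (393,226), B (488,280), C (433,366) and D (341,321). A/C have flats nearly radial and B/D are turned. Next I'll measure axes and flat angles.

```bash
python3 - <<'E'
from h import *
eyes.snapshot("wrist"); s=r.sense(); print(s["tool_pos"],s["qd"].round(2))
im,C=snap("wrist","w2")
k=6
out=[]
sh=(np.array([[393,226],[488,280],[433,366],[341,321]])/1.5625).round().astype(int)
hsv=cv2.cvtColor(im,cv2.COLOR_BGR2HSV)
for n,(x,y) in zip("ABCD",sh):
    w=22; c=cv2.resize(im[y-w:y+w,x-w:x+w],None,fx=k,fy=k,interpolation=cv2.INTER_CUBIC)
    g=c.max(2); m=(g<85).astype(np.uint8); m=cv2.morphologyEx(m,cv2.MORPH_CLOSE,np.ones((25,25))); 
    cs=cv2.findContours(m,0,2)[0]; ct=min([q for q in cs if cv2.contourArea(q)>2000],key=lambda q:np.hypot(*(q.mean((0,1))-w*k)))
    rc=cv2.minAreaRect(ct); b=cv2.boxPoints(rc)
    f=lambda p:(np.array(p)+.5)/k-.5+[x-w,y-w]
    X=np.array([plane(C,f(p),60) for p in b]); e=np.diff(np.vstack([X,X[:1]]),axis=0)
    print(n,np.round(f(rc[0]),1),X.mean(0).round(1),"len",np.linalg.norm(e,axis=1).round(1),"ang",(np.degrees(np.arctan2(e[:,1],e[:,0]))%90).round(1))
    cv2.polylines(c,[b.astype(int)],True,(0,255,0),1); cv2.drawContours(c,[ct],-1,(0,0,255),1); out.append(c)
o=np.vstack([np.hstack(out[:2]),np.hstack(out[2:])]); cv2.imwrite("pics/d.png",cv2.resize(o,(600,600)))
E
```

```text
[542.69394959 -52.54308614 169.06063837] [-1.99 -0.97  0.39 -0.21  0.07 -0.29]
A [247.3 142.4] [572.6 -34.9  60. ] len [16.8 15.7 16.9 16. ] ang [6.7 7.3 7.6 7. ]
B [307.7 175.1] [566.7 -87.1  60. ] len [15.4 17.8 15.6 18. ] ang [72.3 71.  73.1 70.3]
C [273.5 230.7] [514.3 -81.1  60. ] len [19.5 16.7 19.6 17.1] ang [6.9 3.9 7.9 3.4]
D [214.9 200.9] [520.3 -28.6  60. ] len [18.3 15.5 18.5 15.8] ang [79.4 78.1 80.3 77.5]
```

View pics/d.png

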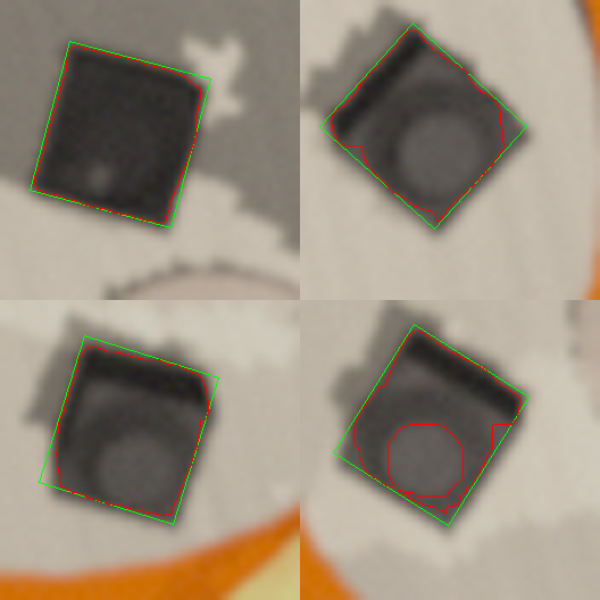

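```bash
cat >> h.py <<'E'
def plan(P,yaw,n):
    "rows (tool x,y,z m, turn about tool z rad) to world P mm, yaw deg, in n equal rows"
    s=r.sense(); p=s["tool_pos"]; y=s["tcp_rot"][2]; dy=yaw-y; d=(np.array(P)-p)/n/1000
    print("at",p.round(1),s["tcp_rot"].round(2),"q6",s["joint_pos"][5].round(1),"dyaw/row rad",round(-np.radians(dy/n),3),"step mm",(np.linalg.norm(d)*1000).round(1))
    for k in range(n):
        a=np.radians(y+dy*k/n); c,q=np.cos(a),np.sin(a)
        print([round(c*d[0]+q*d[1],4),round(q*d[0]-c*d[1],4),round(-d[2],4)])
E
python3 - <<'E'
from h import *
im=cv2.imread("pics/w2.png");s=r.sense();C=cam("wrist")
for n,p in dict(B=(310.1,179),C=(274.8,235.9),D=(214.3,206.5)).items(): print(n,plane(C,p,66).round(1))
plan([516,245,190],156.5,13)
E
```

```text
B [565.7 -89.5  66. ]
C [512.8 -83.4  66. ]
D [518.  -30.5  66. ]
at [542.6 -53.5 169.4] [-179.91   -0.     22.1 ] q6 56.8 dyaw/row rad -0.18 step mm 23.1
[np.float64(0.0067), np.float64(-0.022), np.float64(-0.0016)]
[np.float64(0.0106), np.float64(-0.0205), np.float64(-0.0016)]
[np.float64(0.0141), np.float64(-0.0182), np.float64(-0.0016)]
[np.float64(0.0171), np.float64(-0.0154), np.float64(-0.0016)]
[np.float64(0.0196), np.float64(-0.0121), np.float64(-0.0016)]
[np.float64(0.0215), np.float64(-0.0084), np.float64(-0.0016)]
[np.float64(0.0226), np.float64(-0.0044), np.float64(-0.0016)]
[np.float64(0.023), np.float64(-0.0002), np.float64(-0.0016)]
[np.float64(0.0227), np.float64(0.0039), np.float64(-0.0016)]
[np.float64(0.0217), np.float64(0.0079), np.float64(-0.0016)]
[np.float64(0.0199), np.float64(0.0117), np.float64(-0.0016)]
[np.float64(0.0175), np.float64(0.015), np.float64(-0.0016)]
[np.float64(0.0145), np.float64(0.0179), np.float64(-0.0016)]
```

>>> {"api": "play_rows", "payload": {"deltas": [[[0.007,-0.022,-0.002],[0,0,-0.18],0],[[0.011,-0.021,-0.002],[0,0,-0.18],0],[[0.014,-0.018,-0.002],[0,0,-0.18],0],[[0.017,-0.015,-0.002],[0,0,-0.18],0],[[0.02,-0.012,-0.002],[0,0,-0.18],0],[[0.022,-0.008,-0.002],[0,0,-0.18],0],[[0.023,-0.004,-0.002],[0,0,-0.18],0],[[0.023,0,-0.002],[0,0,-0.18],0]]}}

```text
time: 2.68
tool_pos: [525.6, 121.1, 189.0]
tcp_rot: [179.8, 0.2, 106.0]
ft_force: [-0.1, -0.4, -0.1]
finger_gap: 85.0
```

>>> {"api": "play_rows", "payload": {"deltas": [[[0.023,0.004,-0.002],[0,0,-0.18],0],[[0.022,0.008,-0.002],[0,0,-0.18],0],[[0.02,0.012,-0.002],[0,0,-0.18],0],[[0.018,0.015,-0.002],[0,0,-0.18],0],[[0.015,0.018,-0.002],[0,0,-0.18],0],[[0,0,0],[0,0,0],0],[[0,0,0],[0,0,0],0]]}}

```text
time: 3.55
tool_pos: [513.6, 229.9, 202.3]
tcp_rot: [180.0, 0.5, 158.3]
ft_force: [-0.1, 0.9, 0.3]
finger_gap: 85.2
```

```bash
python3 - <<'E'
from h import *
s=r.sense(); print(s["tool_pos"],s["tcp_rot"],s["joint_pos"].round(1),s["wrist_torque"].round(3))
eyes.snapshot("wrist")
im,C=snap("wrist","w3"); cv2.imwrite("pics/w3b.png",cv2.resize(im,(800,600),interpolation=cv2.INTER_CUBIC))
print(r.sense()["tool_pos"], proj(C,[518,246,103])*1.5625)
E
```

```text
[513.64421101 229.94684    202.2521308 ] [179.97507122   0.5212614  158.34586518] [ 19.1   2.2  93.9  -0.3  83.5 -49.2] [-0.009  0.005  0.084]
[513.59981806 230.12099503 202.18637654] [[428.46681158 293.57451185]]
```

View pics/w3b.png

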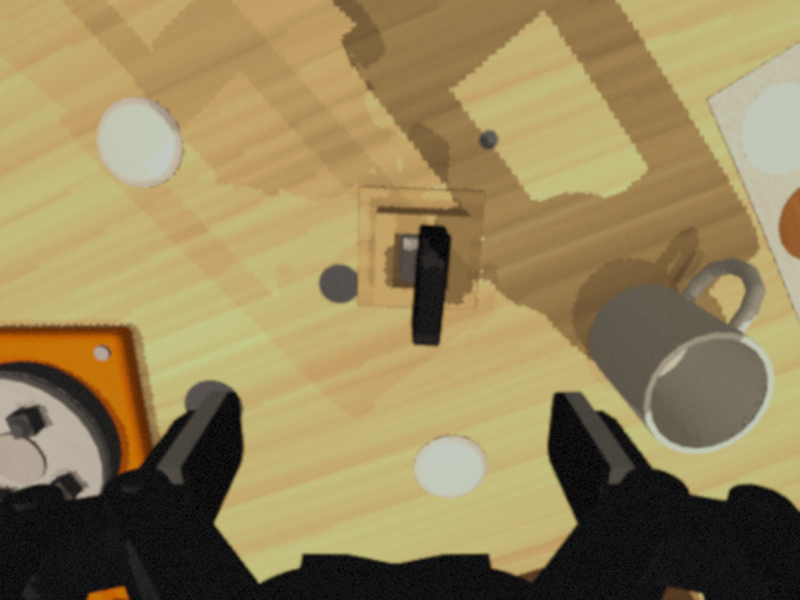

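Handle is at px (432,288) and the stand base square at (422,247), nearly square with the image. The mug's near rim is at about (650,400). I'll measure the handle's top face and the clearance to the mug.

```bash
python3 - <<'E'
from h import *
im=cv2.imread("pics/w3.png"); C=cam("wrist")
k=6;x0,y0,x1,y1=255,138,300,228
c=cv2.resize(im[y0:y1,x0:x1],None,fx=k,fy=k,interpolation=cv2.INTER_CUBIC)
f=lambda p:(np.array(p)+.5)/k-.5+[x0,y0]
for thr in(45,70):
    m=(c.max(2)<thr).astype(np.uint8); ct=max(cv2.findContours(m,0,2)[0],key=cv2.contourArea)
    b=cv2.boxPoints(cv2.minAreaRect(ct)); hull=cv2.approxPolyDP(cv2.convexHull(ct),8,True)[:,0]
    print(thr,np.array([f(p) for p in b]).round(1).tolist(),[plane(C,f(p),103).round(1).tolist()[:2] for p in b])
    print(" hull",[(f(p).round(1).tolist(),plane(C,f(p),103).round(1).tolist()[:2]) for p in hull])
q=np.array([[358,187],[485,190],[482,307],[358,305]])/1.5625
print("stand base",[plane(C,p,2).round(1).tolist()[:2] for p in q], np.mean([plane(C,p,2) for p in q],0))
print("mug rim",[plane(C,np.array(p)/1.5625,90).round(1)[:2].tolist() for p in[(645,392),(770,385),(708,333),(708,452)]])
cv2.imwrite("pics/e.png",np.hstack([c,cv2.drawContours(c.copy()*2,[ct],-1,(0,0,255),1)]))
E
```

```text
45 [[261.4, 218.5], [267.9, 143.7], [288.2, 145.5], [281.7, 220.3]] [[537.3, 228.5], [485.3, 253.6], [491.8, 266.6], [544.4, 242.4]]
 hull [([270.1, 144.4], [486.4, 254.9]), ([282.9, 145.1], [490.2, 263.2]), ([287.1, 151.9], [495.9, 264.3]), ([284.9, 180.9], [515.8, 255.4]), ([278.8, 219.4], [542.9, 240.6]), ([266.2, 218.9], [539.0, 231.8]), ([264.4, 213.4], [534.2, 232.1]), ([265.2, 174.4], [505.8, 243.7]), ([267.6, 150.6], [489.9, 251.6])]
70 [[259.7, 218.8], [266.9, 143.0], [288.9, 145.1], [281.7, 220.9]] [[537.0, 227.2], [484.6, 253.1], [491.7, 267.2], [544.9, 242.2]]
 hull [([281.9, 144.4], [489.5, 262.7]), ([284.6, 145.9], [491.2, 264.1]), ([287.8, 154.4], [497.8, 264.1]), ([280.2, 218.1], [542.3, 242.0]), ([278.8, 220.1], [543.4, 240.4]), ([266.1, 219.4], [539.3, 231.6]), ([264.4, 217.8], [537.6, 230.9]), ([263.8, 203.4], [526.5, 234.6]), ([266.8, 150.6], [489.7, 251.1]), ([269.9, 144.1], [486.1, 254.8])]
stand base [[467.1, 224.0], [498.5, 298.5], [572.4, 271.2], [540.0, 193.4]] [519.51703341 246.75935748   2.        ]
mug rim [[618.1, 335.7], [642.2, 404.3], [597.0, 375.6], [671.3, 362.4]]
```

View pics/e.png

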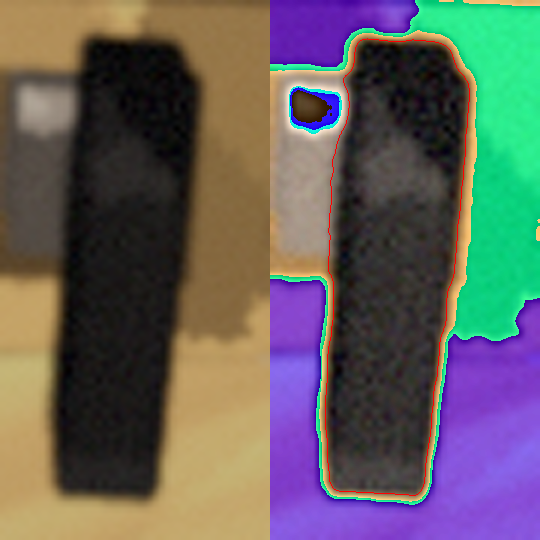

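>>> {"api": "play_rows", "payload": {"deltas": [[[0.003,0.017,0],[0,0,0.058],0],[[0,0,0.035],[0,0,0],0],[[0,0,0.035],[0,0,0],0],[[0,0,0.035],[0,0,0],0],[[0,0,0.02],[0,0,0],0],[[0,0,0],[0,0,0],0]], "force": 60}}

```text
time: 4.4
tool_pos: [520.6, 241.7, 74.8]
tcp_rot: [179.9, 0.6, 154.0]
ft_force: [-0.4, -0.9, 0.0]
finger_gap: 85.4
```

```bash
python3 - <<'E'
from h import *
plan([517,247,70],155,1)
print(r.sense()["ft_force"].round(2),r.sense()["wrist_torque"].round(3))
E
```

```text
at [520.6 241.7  74.8] [179.89   0.63 154.03] q6 -43.9 dyaw/row rad -0.017 step mm 8.0
[np.float64(0.0056), np.float64(0.0032), np.float64(0.0048)]
[-0.41 -0.89  0.01] [ 0.011  0.049 -0.008]
```

>>> {"api": "play_rows", "payload": {"deltas": [[[0.006,0.003,0.005],[0,0.011,-0.017],0],[[0,0,0],[0,0,0],0.6],[[0,0,0],[0,0,0],0.9],[[0,0,0],[0,0,0],1],[[0,0,0],[0,0,0],1],[[0,0,0],[0,0,0],1]], "force": 60}}

```text
time: 5.15
tool_pos: [519.1, 247.6, 73.8]
tcp_rot: [179.6, 0.2, 155.0]
ft_force: [0.7, -0.9, -2.4]
finger_gap: 12.9
```

```bash
python3 - <<'E'
from h import *
s=r.sense();print(s["tool_pos"],s["tcp_rot"],s["ft_force"].round(2),s["wrist_torque"].round(3),s["finger_gap"])
E
```

```text
[519.06785313 247.62753649  73.80306449] [179.64587567   0.20843397 154.95924999] [ 0.74 -0.9  -2.35] [-0.019 -0.    -0.004] 12.858477872567246
```

>>> {"api": "play_rows", "payload": {"deltas": [[[0,0,-0.015],[0,0,0],1],[[0,0,-0.035],[0,0,0],1],[[0,0,-0.04],[0,0,0],1],[[0,0,0],[0,0,0],1]]}}

```text
time: 5.65
tool_pos: [518.0, 246.8, 167.7]
tcp_rot: [179.7, 0.2, 155.0]
ft_force: [-0.2, 0.1, -2.2]
finger_gap: 12.9
```

```bash
python3 - <<'E'
from h import *
s=r.sense();print(s["ft_force"].round(2),s["wrist_torque"].round(3),s["finger_gap"])
plan([518,-30.5,145],168.8,6)
E
```

```text
[-0.15  0.13 -2.23] [-0.024 -0.039  0.039] 12.866071695869174
at [518.  246.8 167.7] [1.7971e+02 1.7000e-01 1.5495e+02] q6 -44.7 dyaw/row rad -0.04 step mm 46.4
[np.float64(-0.0196), np.float64(-0.0419), np.float64(0.0038)]
[np.float64(-0.0179), np.float64(-0.0426), np.float64(0.0038)]
[np.float64(-0.0161), np.float64(-0.0433), np.float64(0.0038)]
[np.float64(-0.0144), np.float64(-0.0439), np.float64(0.0038)]
[np.float64(-0.0126), np.float64(-0.0445), np.float64(0.0038)]
[np.float64(-0.0108), np.float64(-0.0449), np.float64(0.0038)]
```

>>> {"api": "play_rows", "payload": {"deltas": [[[-0.02,-0.042,0.003],[0,0,-0.04],1],[[-0.018,-0.043,0.003],[0,0,-0.04],1],[[-0.016,-0.043,0.003],[0,0,-0.04],1],[[-0.014,-0.044,0.003],[0,0,-0.04],1],[[-0.013,-0.044,0.003],[0,0,-0.04],1],[[-0.011,-0.045,0.003],[0,0,-0.04],1],[[0,0,0],[0,0,0],1],[[0,0,0],[0,0,0],1]]}}

```text
time: 6.65
tool_pos: [514.4, -37.1, 141.7]
tcp_rot: [179.7, -0.3, 169.2]
ft_force: [0.1, -0.1, -2.8]
finger_gap: 13.1
```

```bash
python3 - <<'E'
from h import *
plan([518,-30.5,140],168.8,1)
eyes.snapshot("wrist"); print(r.sense()["tool_pos"])
im,C=snap("wrist","w4"); cv2.imwrite("pics/w4b.png",cv2.resize(im,(800,600),interpolation=cv2.INTER_CUBIC))
E
```

```text
at [514.4 -37.1 141.7] [179.75  -0.3  169.24] q6 -89.3 dyaw/row rad 0.008 step mm 7.7
[np.float64(-0.0023), np.float64(0.0071), np.float64(0.0017)]
[514.40202002 -36.93629159 141.65530226]
```

View pics/w4b.png

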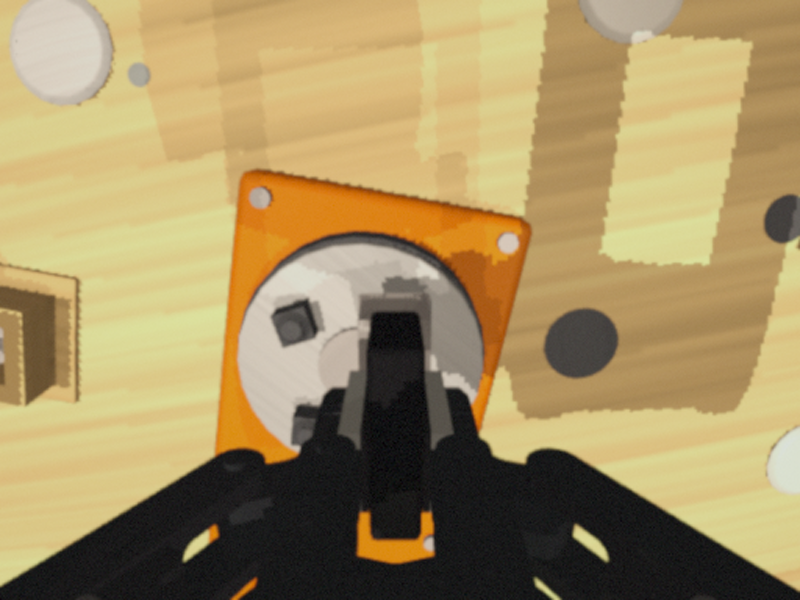

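Socket is centred at px column 395 (the tool's centre line). Handle front edge is at row 312 and rear at 540. Head C's cone top is at (291,327). Now the wrench's offset along tool x.

```bash
python3 - <<'E'
from h import *
s=r.sense(); C=cam("wrist"); R=Ro.from_euler('xyz',s["tcp_rot"],degrees=True).as_matrix(); z=s["tool_pos"][2]
def tl(p,dz): return (R.T@(plane(C,np.array(p)/1.5625,z+dz)-s["tool_pos"])).round(1)
print("front bottom",tl((395,312),-0.8),"front top",tl((395,347),29.2),"rear top",tl((395,540),29.2))
print("socket front top?",tl((395,297),-32.8),"front mouth?",tl((395,297),-62.8),"socket L/R",tl((360,297),-32.8),tl((430,297),-32.8))
print("C cone",plane(C,np.array((291,327))/1.5625,66))
im=cv2.imread("pics/w4.png"); cv2.imwrite("pics/f.png",cv2.resize(im[170:290,170:330],(800,600),interpolation=cv2.INTER_CUBIC))
E
```

```text
front bottom [27.3  0.7  0.9] front top [ 29.    0.7 -29.1] rear top [-26.4   0.7 -29.3]
socket front top? [21.7  0.7 32.9] front mouth? [12.3  0.7 62.9] socket L/R [ 21.7 -11.4  32.9] [21.7 12.8 33. ]
C cone [511.36617929 -81.35463591  66.        ]
```

View pics/f.png

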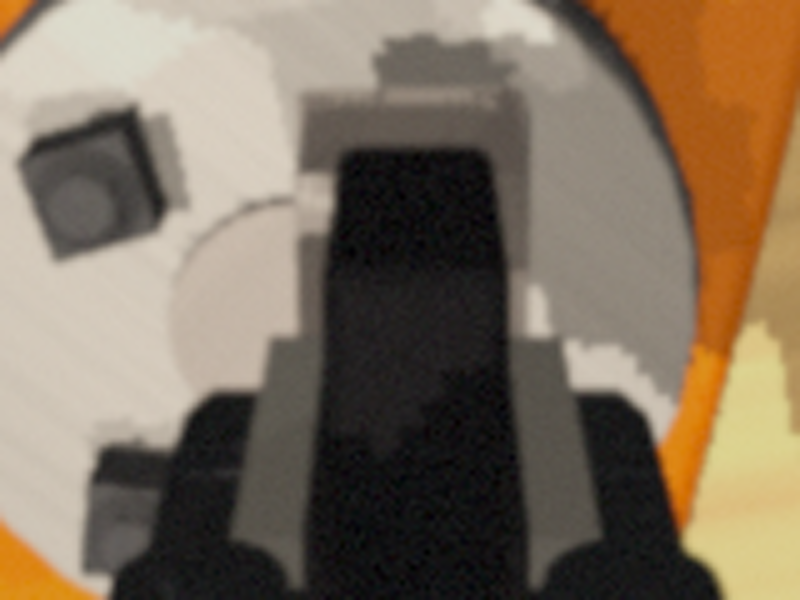

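>>> {"api": "play_rows", "payload": {"deltas": [[[-0.0013,0.0076,0],[0,0,0.008],1],[[0,0,0],[0,0,0],1],[[0,0,0],[0,0,0],1]]}}

```text
time: 7.12
tool_pos: [517.7, -26.2, 142.0]
tcp_rot: [179.7, -0.3, 169.0]
ft_force: [-0.3, -0.8, -2.9]
finger_gap: 12.8
```

```bash
python3 - <<'E'
from h import *
plan([517.1,-29.7,125],168.8,1)
E
```

```text
at [517.7 -26.2 142. ] [179.74  -0.27 169.04] q6 -87.9 dyaw/row rad 0.004 step mm 17.4
[np.float64(-0.0001), np.float64(-0.0035), np.float64(0.017)]
```

>>> {"api": "play_rows", "payload": {"deltas": [[[0,-0.0035,0.006],[0,0,0.004],1],[[0,0,0.005],[0,0,0],1],[[0,0,0],[0,0,0],1]]}}

```text
time: 7.5
tool_pos: [516.7, -29.6, 130.0]
tcp_rot: [179.7, -0.3, 168.8]
ft_force: [0.2, 0.2, -1.3]
finger_gap: 13.1
```

```bash
python3 - <<'E'
from h import *
plan([517.1,-29.7,116],168.8,1); s=r.sense(); print(s["ft_force"].round(2),s["wrist_torque"].round(3),s["qd"].round(1))
E
```

```text
at [516.7 -29.6 130. ] [179.75  -0.29 168.82] q6 -88.0 dyaw/row rad 0.0 step mm 14.0
[np.float64(-0.0004), np.float64(0.0), np.float64(0.014)]
[ 0.2   0.22 -1.33] [ 0.012 -0.04  -0.033] [-0.2 -0.  -0.2 -0.  -0.  -0. ]
```

Mouth at about z 67, just at the cone. Descending.

>>> {"api": "play_rows", "payload": {"deltas": [[[0,0,0.005],[0,0,0],1],[[0,0,0.005],[0,0,0],1],[[0,0,0.004],[0,0,0],1],[[0,0,0],[0,0,0],1]]}}

```text
time: 8.0
tool_pos: [517.7, -30.0, 115.7]
tcp_rot: [179.7, -0.1, 168.8]
ft_force: [0.8, -1.2, -2.5]
finger_gap: 12.7
```

```bash
python3 - <<'E'
from h import *
plan([517.1,-29.7,113],168.8,1); s=r.sense(); print(s["ft_force"].round(2),s["wrist_torque"].round(3),s["finger_gap"])
E
```

```text
at [517.7 -30.  115.7] [ 1.7974e+02 -1.5000e-01  1.6879e+02] q6 -88.0 dyaw/row rad -0.0 step mm 2.8
[np.float64(0.0007), np.float64(0.0002), np.float64(0.0027)]
[ 0.77 -1.21 -2.52] [ 0.001 -0.218  0.005] 12.747684866298881
```

>>> {"api": "play_rows", "payload": {"deltas": [[[0,0,0],[0,0,0.05],1],[[0,0,0],[0,0,0.05],1],[[0,0,0],[0,0,0.05],1],[[0,0,0],[0,0,0.04],1]]}}

```text
time: 8.5
tool_pos: [518.8, -29.4, 115.9]
tcp_rot: [179.7, -0.1, 157.6]
ft_force: [1.4, 0.0, -2.6]
finger_gap: 13.3
```

```bash
cat >> h.py <<'E'
def st():
    s=r.sense(); print(s["time"].round(2) if hasattr(s["time"],'round') else s["time"],s["tool_pos"].round(1),s["tcp_rot"].round(2),"F",s["ft_force"].round(2),"M",s["wrist_torque"].round(3),"q6",s["joint_pos"][5].round(2),"qd6",s["qd"][5].round(2),s["finger_gap"].round(1),"e6",s["joint_efforts"][5].round(3))
E
python3 - <<'E'
from h import *
st()
E
```

```text
Traceback (most recent call last):
  File "h.py", line 28, in st
    s=r.sense(); print(s["time"].round(2) if hasattr(s["time"],'round') else s["time"],s["tool_pos"].round(1),s["tcp_rot"].round(2),"F",s["ft_force"].round(2),"M",s["wrist_torque"].round(3),"q6",s["joint_pos"][5].round(2),"qd6",s["qd"][5].round(2),s["finger_gap"].round(1),"e6",s["joint_efforts"][5].round(3))
                                                                                                                                                                                                                                                        ^^^^^^^^^^^^^^^^^^^^^
AttributeError: 'float' object has no attribute 'round'
```

```bash
sed -i 's/s\["finger_gap"\].round(1)/round(s["finger_gap"],1)/; s/s\["time"\].round(2) if hasattr.*else s\["time"\]/s["time"]/' h.py; python3 - <<'E'
from h import *
st()
E
```

```text
8.5 [518.8 -29.4 115.9] [ 1.7968e+02 -9.0000e-02  1.5759e+02] F [ 1.36  0.01 -2.63] M [-0.088 -0.345  0.094] q6 -76.82 qd6 18.71 13.3 e6 -0.487
```

>>> {"api": "play_rows", "payload": {"deltas": [[[0,0,0],[0,0,0.04],1],[[0,0,0],[0,0,0.02],1]]}}

```text
time: 8.75
tool_pos: [518.9, -29.5, 115.9]
tcp_rot: [179.7, -0.1, 154.1]
ft_force: [2.0, -0.6, -2.5]
finger_gap: 12.7
```

```bash
python3 -c "
from h import *
st()"
```

```text
8.75 [518.9 -29.5 115.9] [ 1.7969e+02 -1.0000e-01  1.5407e+02] F [ 2.01 -0.63 -2.54] M [-0.036 -0.299  0.305] q6 -73.29 qd6 9.2 12.7 e6 0.175
```

>>> {"api": "play_rows", "payload": {"deltas": [[[0,0,0],[0,0,0.0],1]]}}

```text
time: 8.88
tool_pos: [518.9, -29.4, 115.9]
tcp_rot: [179.7, -0.1, 154.1]
ft_force: [1.1, -0.2, -2.2]
finger_gap: 12.5
```

```bash
python3 -c "
from h import *
st()"
```

```text
8.875 [518.9 -29.4 115.9] [ 1.7969e+02 -1.0000e-01  1.5410e+02] F [ 1.05 -0.22 -2.2 ] M [-0.064 -0.284  0.27 ] q6 -73.31 qd6 -0.36 12.5 e6 0.499
```

>>> {"api": "play_rows", "payload": {"deltas": [[[0,0,0],[0,0,-0.1],1],[[0,0,-0.01],[0,0,0],1],[[0,0,-0.02],[0,0,0],1],[[0,0,-0.005],[0,0,-0.02],1]]}}

```text
time: 9.38
tool_pos: [518.0, -29.5, 152.2]
tcp_rot: [179.7, -0.2, 160.9]
ft_force: [-0.1, -0.5, -1.3]
finger_gap: 13.2
```

```bash
python3 -c "
from h import *
st()
plan([565.3,-88.5,145],161.7,2)"
```

```text
9.375 [518.  -29.5 152.2] [179.7   -0.19 160.93] F [-0.06 -0.51 -1.26] M [-0.012 -0.047 -0.018] q6 -80.15 qd6 -9.28 13.2 e6 0.52
at [518.  -29.5 152.2] [179.7   -0.19 160.93] q6 -80.2 dyaw/row rad -0.007 step mm 38.0
[np.float64(-0.032), np.float64(-0.0202), np.float64(0.0036)]
[np.float64(-0.0318), np.float64(-0.0204), np.float64(0.0036)]
```

>>> {"api": "play_rows", "payload": {"deltas": [[[-0.032,-0.02,0.003],[0,0,0],1],[[-0.032,-0.02,0.003],[0,0,0],1],[[0,0,0],[0,0,0],1],[[0,0,0],[0,0,0],1]]}}

```text
time: 9.88
tool_pos: [565.9, -88.7, 145.9]
tcp_rot: [179.7, -0.3, 160.9]
ft_force: [0.2, -0.1, -3.1]
finger_gap: 13.0
```

```bash
cat >> h.py <<'E'
def heads(names,XY,f,thr=85):
    "flat angle of heads in the wrist view from the cone-top ring's dark blob"
    im,C=snap("wrist",f); k=6; w=20
    for n in names:
        x,y=proj(C,[*XY[n],60])[0].round().astype(int)
        c=cv2.resize(im[y-w:y+w,x-w:x+w],None,fx=k,fy=k,interpolation=cv2.INTER_CUBIC)
        m=cv2.morphologyEx((c.max(2)<thr).astype(np.uint8),cv2.MORPH_CLOSE,np.ones((25,25)))
        cs=[q for q in cv2.findContours(m,0,2)[0] if cv2.contourArea(q)>2000]
        if not cs: print(n,"none"); continue
        ct=min(cs,key=lambda q:np.hypot(*(q.mean((0,1))-w*k))); b=cv2.boxPoints(cv2.minAreaRect(ct))
        X=np.array([plane(C,(p+.5)/k-.5+[x-w,y-w],60) for p in b]); e=np.diff(np.vstack([X,X[:1]]),axis=0)
        print(n,(x,y),X.mean(0).round(1),"len",np.linalg.norm(e,axis=1).round(1),"ang",(np.degrees(np.arctan2(e[:,1],e[:,0]))%90).round(1))
XY=dict(A=(570,-35.8),B=(564.8,-88.7),C=(511.9,-82.6),D=(517.1,-29.7))
E
python3 -c "
from h import *
eyes.snapshot('wrist'); st(); heads('CD',XY,'w5')
plan([565.3,-88.5,128],161.7,1)"
```

```text
9.925 [565.8 -88.6 145.9] [179.67  -0.25 160.93] F [-0.68 -0.01 -2.42] M [-0.032 -0.019 -0.032] q6 -85.25 qd6 -0.16 13.0 e6 -0.002
C (np.int64(233), np.int64(122)) [512.2 -81.8  60. ] len [15.2 15.3 15.4 15.4] ang [8.7 9.4 9.2 8.6]
D (np.int64(312), np.int64(103)) [518.1 -29.7  60. ] len [16.2 14.6 16.4 14.6] ang [76.1 78.9 76.  77.9]
at [565.9 -88.4 146.1] [179.67  -0.23 160.96] q6 -85.3 dyaw/row rad -0.013 step mm 18.1
[np.float64(0.0005), np.float64(-0.0003), np.float64(0.0181)]
```

>>> {"api": "play_rows", "payload": {"deltas": [[[0,0,0.009],[0,0,-0.01],1],[[0,0,0.009],[0,0,0],1],[[0,0,0.006],[0,0,0],1],[[0,0,0.005],[0,0,0],1],[[0,0,0.001],[0,0,0],1],[[0,0,0],[0,0,0],1]]}}

```text
time: 10.72
tool_pos: [565.9, -87.7, 115.0]
tcp_rot: [179.7, -0.1, 161.7]
ft_force: [0.4, -2.2, -1.4]
finger_gap: 13.2
```

```bash
python3 -c "
from h import *
st()"
```

```text
10.725 [565.9 -87.7 115. ] [ 1.7972e+02 -8.0000e-02  1.6166e+02] F [ 0.43 -2.19 -1.37] M [-0.3   -0.055  0.025] q6 -85.85 qd6 -0.03 13.2 e6 0.004
```

>>> {"api": "play_rows", "payload": {"deltas": [[[0,0,0],[0,0,0.07],1],[[0,0,0],[0,0,0.05],1],[[0,0,0],[0,0,0],1]]}}

```text
time: 11.1
tool_pos: [566.3, -88.4, 115.0]
tcp_rot: [179.8, -0.0, 154.6]
ft_force: [1.1, -2.6, -3.1]
finger_gap: 13.2
```

```bash
python3 -c "
from h import *
st()"
```

```text
11.1 [566.3 -88.4 115. ] [ 1.7977e+02 -4.0000e-02  1.5460e+02] F [ 1.1  -2.56 -3.12] M [-0.476 -0.281  0.036] q6 -78.81 qd6 -0.75 13.2 e6 0.56
```

>>> {"api": "play_rows", "payload": {"deltas": [[[0,0,0],[0,0,0.04],1],[[0,0,0],[0,0,0],1]]}}

```text
time: 11.35
tool_pos: [566.4, -88.7, 115.0]
tcp_rot: [179.8, -0.0, 152.4]
ft_force: [0.9, -2.3, -2.7]
finger_gap: 12.9
```

```bash
python3 -c "
from h import *
st()"
```

```text
11.35 [566.4 -88.7 115. ] [ 1.7978e+02 -2.0000e-02  1.5241e+02] F [ 0.91 -2.26 -2.65] M [-0.574 -0.3    0.037] q6 -76.62 qd6 -1.33 12.9 e6 0.473
```

>>> {"api": "play_rows", "payload": {"deltas": [[[0,0,0],[0,0,0.03],1],[[0,0,0],[0,0,0],1]]}}

```text
time: 11.6
tool_pos: [566.4, -88.7, 115.0]
tcp_rot: [179.8, -0.0, 150.7]
ft_force: [1.4, -2.4, -1.9]
finger_gap: 12.8
```

```bash
python3 -c "
from h import *
st()"
```

```text
11.6 [566.4 -88.7 115. ] [ 1.7979e+02 -2.0000e-02  1.5069e+02] F [ 1.45 -2.36 -1.94] M [-0.611 -0.285  0.122] q6 -74.9 qd6 -0.79 12.8 e6 0.398
```

>>> {"api": "play_rows", "payload": {"deltas": [[[0,0,0],[0,0,0.025],1],[[0,0,0],[0,0,0],1]]}}

```text
time: 11.85
tool_pos: [566.4, -88.7, 115.0]
tcp_rot: [179.8, -0.0, 149.2]
ft_force: [2.4, -2.4, -3.1]
finger_gap: 12.7
```

```bash
python3 -c "
from h import *
st()"
```

```text
11.85 [566.4 -88.7 115. ] [ 1.7979e+02 -2.0000e-02  1.4920e+02] F [ 2.44 -2.38 -3.1 ] M [-0.585 -0.305  0.196] q6 -73.41 qd6 -0.5 12.7 e6 0.442
```

Torque on both B and D rose elastically straight after the play was taken up, with no free-turning plateau. So B/D are the snug pair and A/C are loose. Going to A.

>>> {"api": "play_rows", "payload": {"deltas": [[[0,0,0],[0,0,-0.12],1],[[0,0,-0.01],[0,0,0],1],[[0,0,-0.02],[0,0,0],1],[[0,0,-0.005],[0,0,-0.15],1]]}}

```text
time: 12.35
tool_pos: [565.7, -87.5, 152.5]
tcp_rot: [179.7, -0.1, 164.7]
ft_force: [0.2, -0.4, -2.4]
finger_gap: 13.0
```

```bash
python3 -c "
from h import *
st()
plan([571,-35.7,142],187,3)"
```

```text
12.35 [565.7 -87.5 152.5] [ 1.7969e+02 -1.1000e-01  1.6468e+02] F [ 0.25 -0.38 -2.39] M [ 0.01  -0.027 -0.02 ] q6 -88.87 qd6 -70.7 13.0 e6 3.787
at [565.7 -87.5 152.5] [ 1.7969e+02 -1.1000e-01  1.6468e+02] q6 -88.9 dyaw/row rad -0.13 step mm 17.7
[np.float64(0.0029), np.float64(0.0171), np.float64(0.0035)]
[np.float64(0.0006), np.float64(0.0174), np.float64(0.0035)]
[np.float64(-0.0016), np.float64(0.0173), np.float64(0.0035)]
```

>>> {"api": "play_rows", "payload": {"deltas": [[[0.003,0.017,0.0035],[0,0,-0.12],1],[[0,0.017,0.0035],[0,0,-0.12],1],[[-0.002,0.017,0.0035],[0,0,-0.12],1],[[0,0,0],[0,0,0],1],[[0,0,0],[0,0,0],1]]}}

```text
time: 12.98
tool_pos: [574.3, -35.1, 151.2]
tcp_rot: [179.7, 0.4, -174.6]
ft_force: [-0.3, -1.1, -2.3]
finger_gap: 13.0
```

```bash
python3 -c "
from h import *
st(); heads('BCD',XY,'w6')
plan([571,-35.7,128],187,1)"
```

```text
12.975 [574.3 -35.1 151.2] [ 179.69    0.37 -174.63] F [-0.34 -1.08 -2.33] M [-0.007 -0.038 -0.017] q6 -104.3 qd6 0.41 13.0 e6 -0.087
B (np.int64(177), np.int64(174)) [564.3 -87.3  60. ] len [17.9 15.1 18.  15.4] ang [70.8 72.9 71.8 72.5]
C (np.int64(189), np.int64(99)) [512.6 -81.4  60. ] len [16.5 14.6 16.7 14.6] ang [8.3 6.9 8.5 5.8]
D (np.int64(267), np.int64(114)) [518.4 -28.8  60. ] len [14.6 14.9 14.7 15.1] ang [83.7 83.9 84.6 83.7]
at [574.3 -35.2 151.2] [ 179.69    0.38 -174.62] q6 -104.3 dyaw/row rad -6.311 step mm 23.4
[np.float64(0.0034), np.float64(-0.0002), np.float64(0.0232)]
```

>>> {"api": "play_rows", "payload": {"deltas": [[[0.0034,0,0.008],[0,0.005,-0.028],1],[[0,0,0.008],[0,0,0],1],[[0,0,0],[0,0,0],1]]}}

```text
time: 13.4
tool_pos: [570.3, -36.7, 134.0]
tcp_rot: [179.7, 0.0, -173.1]
ft_force: [-0.8, 0.7, -2.8]
finger_gap: 13.1
```

```bash
python3 -c "
from h import *
st()
plan([571,-35.7,115],-173,1)"
```

```text
13.4 [570.3 -36.7 134. ] [ 1.7970e+02  3.0000e-02 -1.7313e+02] F [-0.78  0.67 -2.75] M [0.04  0.086 0.022] q6 -105.95 qd6 -0.09 13.1 e6 -0.014
at [570.3 -36.7 134. ] [ 1.7970e+02  3.0000e-02 -1.7313e+02] q6 -105.9 dyaw/row rad -0.002 step mm 19.0
[np.float64(-0.0008), np.float64(0.0009), np.float64(0.019)]
```

Descend with a 1 mm correction, then turn in stages with torque readings.

>>> {"api": "play_rows", "payload": {"deltas": [[[-0.0008,0.0009,0.004],[0,0,0],1],[[0,0,0.006],[0,0,0],1],[[0,0,0.006],[0,0,0],1],[[0,0,0.003],[0,0,0],1],[[0,0,0],[0,0,0],1]]}}

```text
time: 14.02
tool_pos: [571.4, -35.6, 113.6]
tcp_rot: [179.7, 0.1, -173.2]
ft_force: [0.9, -0.1, -1.8]
finger_gap: 12.8
```

```bash
python3 -c "
from h import *
st()"
```

```text
14.025 [571.4 -35.6 113.6] [ 1.7970e+02  7.0000e-02 -1.7318e+02] F [ 0.89 -0.13 -1.82] M [-0.031 -0.107  0.005] q6 -105.81 qd6 -0.03 12.8 e6 -0.003
```

>>> {"api": "play_rows", "payload": {"deltas": [[[0,0,0],[0,0,0.07],1],[[0,0,0],[0,0,0.06],1],[[0,0,0],[0,0,0],1]]}}

```text
time: 14.4
tool_pos: [572.1, -35.5, 114.1]
tcp_rot: [179.7, 0.1, 179.2]
ft_force: [0.6, -0.1, -2.7]
finger_gap: 13.1
```

```bash
python3 -c "
from h import *
st()"
```

```text
14.4 [572.1 -35.5 114.1] [1.7968e+02 1.2000e-01 1.7921e+02] F [ 0.63 -0.12 -2.74] M [-0.104 -0.169 -0.042] q6 -98.18 qd6 -1.01 13.1 e6 0.636
```

>>> {"api": "play_rows", "payload": {"deltas": [[[0,0,0],[0,0,0.06],1],[[0,0,0],[0,0,0],1]]}}

```text
time: 14.65
tool_pos: [572.2, -35.6, 114.3]
tcp_rot: [179.7, 0.1, 175.9]
ft_force: [1.6, -0.1, -2.7]
finger_gap: 12.9
```

```bash
python3 -c "
from h import *
st()"
```

```text
14.65 [572.2 -35.6 114.3] [1.7969e+02 1.2000e-01 1.7589e+02] F [ 1.55 -0.11 -2.73] M [ 0.018 -0.228  0.026] q6 -94.86 qd6 -1.79 12.9 e6 0.663
```

>>> {"api": "play_rows", "payload": {"deltas": [[[0,0,0],[0,0,0.03],1],[[0,0,0],[0,0,0],1]]}}

```text
time: 14.9
tool_pos: [572.3, -35.6, 114.3]
tcp_rot: [179.7, 0.1, 174.2]
ft_force: [1.4, -0.3, -3.5]
finger_gap: 12.8
```

```bash
python3 -c "
from h import *
st()"
```

```text
14.9 [572.3 -35.6 114.3] [1.7969e+02 1.2000e-01 1.7421e+02] F [ 1.44 -0.32 -3.46] M [-0.005 -0.233  0.062] q6 -93.19 qd6 -0.96 12.8 e6 0.32
```

>>> {"api": "play_rows", "payload": {"deltas": [[[0,0,0],[0,0,0.03],1],[[0,0,0],[0,0,0],1]]}}

```text
time: 15.15
tool_pos: [572.3, -35.6, 114.3]
tcp_rot: [179.7, 0.1, 172.4]
ft_force: [0.9, -1.0, -4.2]
finger_gap: 12.9
```

```bash
python3 -c "
from h import *
st()"
```

```text
15.15 [572.3 -35.6 114.3] [1.7968e+02 1.1000e-01 1.7242e+02] F [ 0.91 -1.04 -4.22] M [-0.011 -0.232  0.058] q6 -91.39 qd6 -0.61 12.9 e6 0.319
```

>>> {"api": "play_rows", "payload": {"deltas": [[[0,0,0],[0,0,0.03],1],[[0,0,0],[0,0,0],1]]}}

```text
time: 15.4
tool_pos: [572.3, -35.6, 114.3]
tcp_rot: [179.7, 0.1, 170.6]
ft_force: [0.9, -1.0, -3.2]
finger_gap: 12.7
```

```bash
python3 -c "
from h import *
st()"
```

```text
15.4 [572.3 -35.6 114.3] [1.7968e+02 1.0000e-01 1.7059e+02] F [ 0.91 -1.01 -3.16] M [-0.09  -0.264  0.015] q6 -89.56 qd6 -0.51 12.7 e6 0.324
```

>>> {"api": "play_rows", "payload": {"deltas": [[[0,0,0],[0,0,0.04],1],[[0,0,0],[0,0,0],1]]}}

```text
time: 15.65
tool_pos: [572.3, -35.6, 114.3]
tcp_rot: [179.7, 0.1, 168.3]
ft_force: [1.1, -0.4, -2.8]
finger_gap: 13.2
```

```bash
python3 -c "
from h import *
st()"
```

```text
15.65 [572.3 -35.6 114.3] [1.7968e+02 8.0000e-02 1.6827e+02] F [ 1.13 -0.36 -2.81] M [-0.036 -0.26   0.017] q6 -87.24 qd6 -0.91 13.2 e6 0.449
```

>>> {"api": "play_rows", "payload": {"deltas": [[[0,0,0],[0,0,0.04],1],[[0,0,0],[0,0,0],1]]}}

```text
time: 15.9
tool_pos: [572.3, -35.6, 114.3]
tcp_rot: [179.7, 0.1, 166.1]
ft_force: [0.9, 0.3, -3.5]
finger_gap: 13.3
```

```bash
python3 -c "
from h import *
st()"
```

```text
15.9 [572.3 -35.6 114.3] [1.7967e+02 8.0000e-02 1.6606e+02] F [ 0.94  0.35 -3.51] M [-0.087 -0.262  0.04 ] q6 -85.03 qd6 -1.1 13.3 e6 0.457
```

>>> {"api": "play_rows", "payload": {"deltas": [[[0,0,0],[0,0,0.03],1],[[0,0,0],[0,0,0],1]]}}

```text
time: 16.15
tool_pos: [572.3, -35.6, 114.3]
tcp_rot: [179.7, 0.1, 164.3]
ft_force: [1.2, -0.5, -3.2]
finger_gap: 13.0
```

```bash
python3 -c "
from h import *
st()"
```

```text
16.15 [572.3 -35.6 114.3] [1.7967e+02 6.0000e-02 1.6432e+02] F [ 1.2  -0.46 -3.24] M [-0.006 -0.295  0.013] q6 -83.29 qd6 -0.82 13.0 e6 0.319
```

>>> {"api": "play_rows", "payload": {"deltas": [[[0,0,0],[0,0,0.04],1],[[0,0,0],[0,0,0],1]]}}

```text
time: 16.4
tool_pos: [572.3, -35.6, 114.3]
tcp_rot: [179.7, 0.1, 162.0]
ft_force: [2.1, -0.0, -3.3]
finger_gap: 13.0
```

```bash
python3 -c "
from h import *
st()"
```

```text
16.4 [572.3 -35.6 114.3] [1.7967e+02 5.0000e-02 1.6204e+02] F [ 2.1  -0.04 -3.29] M [-0.083 -0.285  0.008] q6 -81.02 qd6 -1.06 13.0 e6 0.45
```

>>> {"api": "play_rows", "payload": {"deltas": [[[0,0,0],[0,0,0.04],1],[[0,0,0],[0,0,0],1]]}}

```text
time: 16.65
tool_pos: [572.3, -35.6, 114.2]
tcp_rot: [179.7, 0.0, 159.9]
ft_force: [1.7, 0.9, -3.2]
finger_gap: 13.2
```

```bash
python3 -c "
from h import *
st()"
```

```text
16.65 [572.3 -35.6 114.2] [1.7967e+02 4.0000e-02 1.5985e+02] F [ 1.73  0.88 -3.2 ] M [-0.056 -0.301 -0.033] q6 -78.83 qd6 -1.26 13.2 e6 0.457
```

>>> {"api": "play_rows", "payload": {"deltas": [[[0,0,0],[0,0,0.03],1],[[0,0,0],[0,0,0],1]]}}

```text
time: 16.9
tool_pos: [572.3, -35.6, 114.3]
tcp_rot: [179.7, 0.0, 158.1]
ft_force: [1.0, 0.0, -2.4]
finger_gap: 13.2
```

```bash
python3 -c "
from h import *
st()"
```

```text
16.9 [572.3 -35.6 114.3] [1.7967e+02 3.0000e-02 1.5813e+02] F [ 1.    0.01 -2.37] M [-0.011 -0.329  0.005] q6 -77.1 qd6 -0.85 13.2 e6 0.38
```

>>> {"api": "play_rows", "payload": {"deltas": [[[0,0,0],[0,0,0.04],1],[[0,0,0],[0,0,0],1]]}}

```text
time: 17.15
tool_pos: [572.3, -35.7, 114.3]
tcp_rot: [179.7, 0.0, 155.9]
ft_force: [0.2, -0.4, -3.8]
finger_gap: 13.3
```

```bash
python3 -c "
from h import *
st()"
```

```text
17.15 [572.3 -35.7 114.3] [1.7967e+02 2.0000e-02 1.5587e+02] F [ 0.22 -0.39 -3.83] M [-0.066 -0.236  0.144] q6 -74.84 qd6 -1.1 13.3 e6 0.518
```

>>> {"api": "play_rows", "payload": {"deltas": [[[0,0,0],[0,0,0.03],1],[[0,0,0],[0,0,0],1]]}}

```text
time: 17.4
tool_pos: [572.4, -35.7, 114.3]
tcp_rot: [179.7, 0.0, 154.1]
ft_force: [2.0, -0.4, -4.4]
finger_gap: 12.9
```

```bash
python3 -c "
from h import *
st()"
```

```text
17.4 [572.4 -35.7 114.3] [1.7967e+02 2.0000e-02 1.5412e+02] F [ 1.97 -0.37 -4.43] M [-0.042 -0.334  0.182] q6 -73.09 qd6 -0.81 12.9 e6 0.485
```

>>> {"api": "play_rows", "payload": {"deltas": [[[0,0,0],[0,0,0.03],1],[[0,0,0],[0,0,0],1]]}}

```text
time: 17.65
tool_pos: [572.4, -35.7, 114.3]
tcp_rot: [179.7, 0.0, 152.3]
ft_force: [1.3, -1.3, -3.5]
finger_gap: 12.9
```

```bash
python3 -c "
from h import *
st()"
```

```text
17.65 [572.4 -35.7 114.3] [1.7968e+02 1.0000e-02 1.5232e+02] F [ 1.3  -1.29 -3.51] M [-0.149 -0.313  0.289] q6 -71.28 qd6 -0.55 12.9 e6 0.555
```

>>> {"api": "play_rows", "payload": {"deltas": [[[0,0,0],[0,0,-0.12],1],[[0,0,-0.01],[0,0,0],1],[[0,0,-0.02],[0,0,0],1],[[0,0,-0.003],[0,0,-0.1],1],[[0,0,0],[0,0,-0.1],1],[[0,0,0],[0,0,0],1]]}}

```text
time: 18.4
tool_pos: [573.4, -36.0, 155.0]
tcp_rot: [179.7, 0.3, 170.5]
ft_force: [-0.1, -0.4, -1.9]
finger_gap: 12.9
```

```bash
python3 -c "
from h import *
st()
plan([512.9,-82.4,140],187,3)"
```

```text
18.4 [573.4 -36.  155. ] [179.68   0.31 170.51] F [-0.08 -0.43 -1.86] M [-0.019  0.037 -0.003] q6 -89.48 qd6 2.25 12.9 e6 -1.069
at [573.4 -36.  155. ] [179.68   0.31 170.51] q6 -89.5 dyaw/row rad -0.096 step mm 25.9
[np.float64(0.0173), np.float64(-0.0186), np.float64(0.005)]
[np.float64(0.019), np.float64(-0.0168), np.float64(0.005)]
[np.float64(0.0206), np.float64(-0.0149), np.float64(0.005)]
```

>>> {"api": "play_rows", "payload": {"deltas": [[[0.017,-0.019,0.004],[0,0.003,-0.1],1],[[0.019,-0.017,0.004],[0,0,-0.1],1],[[0.021,-0.015,0.004],[0,0,-0.1],1],[[0,0,0.003],[0,0,0],1],[[0,0,0],[0,0,0],1]]}}

```text
time: 19.02
tool_pos: [513.2, -84.1, 144.0]
tcp_rot: [179.8, 0.5, -172.8]
ft_force: [-0.1, 1.0, -2.1]
finger_gap: 13.1
```

```bash
python3 -c "
from h import *
st()
plan([512.9,-82.4,128],-173,1)"
```

```text
19.025 [513.2 -84.1 144. ] [ 179.8     0.49 -172.81] F [-0.11  1.03 -2.07] M [-0.023 -0.015  0.003] q6 -112.5 qd6 0.67 13.1 e6 -0.115
at [513.2 -84.1 144. ] [ 179.8     0.49 -172.81] q6 -112.5 dyaw/row rad 0.003 step mm 16.1
[np.float64(0.0001), np.float64(0.0017), np.float64(0.016)]
```

>>> {"api": "play_rows", "payload": {"deltas": [[[0,0.0017,0.006],[0,0.007,0],1],[[0,0,0.007],[0,0,0],1],[[0,0,0.005],[0,0,0],1],[[0,0,0.006],[0,0,0],1],[[0,0,0.004],[0,0,0],1],[[0,0,0],[0,0,0],1]]}}

```text
time: 19.77
tool_pos: [513.9, -81.6, 114.4]
tcp_rot: [179.8, 0.0, -172.9]
ft_force: [0.1, -0.7, -2.5]
finger_gap: 13.1
```

```bash
python3 -c "
from h import *
st()"
```

```text
19.775 [513.9 -81.6 114.4] [ 1.7985e+02  1.0000e-02 -1.7293e+02] F [ 0.14 -0.7  -2.52] M [-0.247  0.109  0.05 ] q6 -111.89 qd6 0.11 13.1 e6 -0.011
```

>>> {"api": "play_rows", "payload": {"deltas": [[[0,0,0],[0,0,0.07],1],[[0,0,0],[0,0,0.06],1],[[0,0,0],[0,0,0.06],1],[[0,0,0],[0,0,0.04],1],[[0,0,0],[0,0,0],1]]}}

```text
time: 20.4
tool_pos: [513.4, -82.6, 114.1]
tcp_rot: [179.9, -0.1, 173.5]
ft_force: [-2.5, -1.0, -1.6]
finger_gap: 12.6
```

```bash
python3 -c "
from h import *
st()"
```

```text
20.4 [513.4 -82.6 114.1] [ 1.7993e+02 -8.0000e-02  1.7346e+02] F [-2.47 -1.02 -1.6 ] M [-0.187  0.287  0.078] q6 -98.31 qd6 -0.49 12.6 e6 0.468
```

>>> {"api": "play_rows", "payload": {"deltas": [[[0,0,0],[0,0,0.04],1],[[0,0,0],[0,0,0],1]]}}

```text
time: 20.65
tool_pos: [513.4, -82.6, 114.2]
tcp_rot: [179.9, -0.1, 171.3]
ft_force: [-1.4, 0.1, -1.7]
finger_gap: 13.1
```

```bash
python3 -c "
from h import *
st()"
```

```text
20.65 [513.4 -82.6 114.2] [ 1.7993e+02 -7.0000e-02  1.7125e+02] F [-1.41  0.06 -1.75] M [-0.222  0.272  0.001] q6 -96.1 qd6 -1.26 13.1 e6 0.459
```

>>> {"api": "play_rows", "payload": {"deltas": [[[0,0,0],[0,0,0.03],1],[[0,0,0],[0,0,0],1]]}}

```text
time: 20.9
tool_pos: [513.4, -82.6, 114.2]
tcp_rot: [179.9, -0.1, 169.5]
ft_force: [-1.0, -1.7, -1.7]
finger_gap: 13.1
```

```bash
python3 -c "
from h import *
st()"
```

```text
20.9 [513.4 -82.6 114.2] [ 1.7993e+02 -7.0000e-02  1.6952e+02] F [-1.04 -1.68 -1.7 ] M [-0.281  0.339  0.058] q6 -94.37 qd6 -0.83 13.1 e6 0.319
```

>>> {"api": "play_rows", "payload": {"deltas": [[[0,0,0],[0,0,0.04],1],[[0,0,0],[0,0,0],1]]}}

```text
time: 21.15
tool_pos: [513.4, -82.7, 114.2]
tcp_rot: [179.9, -0.1, 167.2]
ft_force: [-2.0, -0.2, -1.4]
finger_gap: 12.9
```

```bash
python3 -c "
from h import *
st()"
```

```text
21.15 [513.4 -82.7 114.2] [ 1.7994e+02 -8.0000e-02  1.6724e+02] F [-1.95 -0.16 -1.43] M [-0.237  0.35  -0.014] q6 -92.1 qd6 -0.98 12.9 e6 0.451
```

>>> {"api": "play_rows", "payload": {"deltas": [[[0,0,0],[0,0,0.03],1],[[0,0,0],[0,0,0],1]]}}

```text
time: 21.4
tool_pos: [513.4, -82.7, 114.2]
tcp_rot: [179.9, -0.1, 165.5]
ft_force: [-1.8, -1.3, -1.7]
finger_gap: 13.0
```

```bash
python3 -c "
from h import *
st()"
```

```text
21.4 [513.4 -82.7 114.2] [ 1.7994e+02 -7.0000e-02  1.6549e+02] F [-1.83 -1.26 -1.71] M [-0.207  0.351  0.069] q6 -90.34 qd6 -0.8 13.0 e6 0.322
```

>>> {"api": "play_rows", "payload": {"deltas": [[[0,0,0],[0,0,0.04],1],[[0,0,0],[0,0,0],1]]}}

```text
time: 21.65
tool_pos: [513.4, -82.7, 114.1]
tcp_rot: [179.9, -0.1, 163.2]
ft_force: [-0.7, -1.9, -2.7]
finger_gap: 13.0
```

```bash
python3 -c "
from h import *
st()"
```

```text
21.65 [513.4 -82.7 114.1] [ 1.7995e+02 -8.0000e-02  1.6320e+02] F [-0.72 -1.92 -2.74] M [-0.214  0.317  0.048] q6 -88.06 qd6 -1.1 13.0 e6 0.451
```

>>> {"api": "play_rows", "payload": {"deltas": [[[0,0,0],[0,0,0.03],1],[[0,0,0],[0,0,0],1]]}}

```text
time: 21.9
tool_pos: [513.4, -82.7, 114.2]
tcp_rot: [179.9, -0.1, 161.4]
ft_force: [-1.6, -1.5, -1.5]
finger_gap: 13.2
```

```bash
python3 -c "
from h import *
st()"
```

```text
21.9 [513.4 -82.7 114.2] [ 1.7995e+02 -8.0000e-02  1.6144e+02] F [-1.61 -1.51 -1.51] M [-0.338  0.309  0.103] q6 -86.3 qd6 -0.71 13.2 e6 0.322
```

>>> {"api": "play_rows", "payload": {"deltas": [[[0,0,0],[0,0,0.03],1],[[0,0,0],[0,0,0],1]]}}

```text
time: 22.15
tool_pos: [513.4, -82.7, 114.2]
tcp_rot: [180.0, -0.1, 159.6]
ft_force: [-0.2, -1.4, -1.7]
finger_gap: 13.1
```

```bash
python3 -c "
from h import *
st()"
```

```text
22.15 [513.4 -82.7 114.2] [ 1.7995e+02 -8.0000e-02  1.5962e+02] F [-0.17 -1.42 -1.71] M [-0.312  0.272  0.073] q6 -84.48 qd6 -0.58 13.1 e6 0.323
```

>>> {"api": "play_rows", "payload": {"deltas": [[[0,0,0],[0,0,0.03],1],[[0,0,0],[0,0,0],1]]}}

```text
time: 22.4
tool_pos: [513.5, -82.7, 114.2]
tcp_rot: [180.0, -0.1, 157.8]
ft_force: [-1.2, -1.4, -1.7]
finger_gap: 13.0
```

```bash
python3 -c "
from h import *
st()"
```

```text
22.4 [513.5 -82.7 114.2] [ 1.7996e+02 -8.0000e-02  1.5779e+02] F [-1.23 -1.42 -1.68] M [-0.291  0.363  0.148] q6 -82.65 qd6 -0.43 13.0 e6 0.389
```

>>> {"api": "play_rows", "payload": {"deltas": [[[0,0,0],[0,0,0.03],1],[[0,0,0],[0,0,0],1]]}}

```text
time: 22.65
tool_pos: [513.5, -82.8, 114.2]
tcp_rot: [180.0, -0.1, 156.0]
ft_force: [-1.2, -1.4, -1.7]
finger_gap: 12.7
```

```bash
python3 -c "
from h import *
st()"
```

```text
22.65 [513.5 -82.8 114.2] [ 1.7996e+02 -8.0000e-02  1.5596e+02] F [-1.24 -1.41 -1.72] M [-0.336  0.281  0.067] q6 -80.81 qd6 -0.46 12.7 e6 0.388
```

>>> {"api": "play_rows", "payload": {"deltas": [[[0,0,0],[0,0,0.03],1],[[0,0,0],[0,0,0],1]]}}

```text
time: 22.9
tool_pos: [513.5, -82.8, 114.2]
tcp_rot: [180.0, -0.1, 154.1]
ft_force: [-0.6, -1.3, -1.1]
finger_gap: 13.0
```

```bash
python3 -c "
from h import *
st()"
```

```text
22.9 [513.5 -82.8 114.2] [ 1.7997e+02 -7.0000e-02  1.5412e+02] F [-0.61 -1.34 -1.12] M [-0.311  0.256  0.229] q6 -78.97 qd6 -0.5 13.0 e6 0.48
```

>>> {"api": "play_rows", "payload": {"deltas": [[[0,0,0],[0,0,0.03],1],[[0,0,0],[0,0,0],1]]}}

```text
time: 23.15
tool_pos: [513.5, -82.8, 114.1]
tcp_rot: [180.0, -0.1, 152.3]
ft_force: [-2.4, -1.3, -1.6]
finger_gap: 13.0
```

```bash
python3 -c "
from h import *
st()"
```

```text
23.15 [513.5 -82.8 114.1] [ 1.7998e+02 -8.0000e-02  1.5230e+02] F [-2.4  -1.28 -1.64] M [-0.336  0.242  0.254] q6 -77.14 qd6 -0.54 13.0 e6 0.558
```

>>> {"api": "play_rows", "payload": {"deltas": [[[0,0,0],[0,0,0.03],1],[[0,0,0],[0,0,0],1]]}}

```text
time: 23.4
tool_pos: [513.5, -82.8, 114.1]
tcp_rot: [180.0, -0.1, 150.5]
ft_force: [-1.5, -1.1, -0.9]
finger_gap: 13.2
```

```bash
python3 -c "
from h import *
st()"
```

```text
23.4 [513.5 -82.8 114.1] [ 1.7998e+02 -7.0000e-02  1.5046e+02] F [-1.54 -1.07 -0.86] M [-0.322  0.179  0.286] q6 -75.31 qd6 -0.5 13.2 e6 0.56
```

>>> {"api": "play_rows", "payload": {"deltas": [[[0,0,0],[0,0,0.03],1],[[0,0,0],[0,0,0],1]]}}

```text
time: 23.65
tool_pos: [513.5, -82.8, 114.1]
tcp_rot: [180.0, -0.1, 148.6]
ft_force: [-1.0, -0.8, -2.3]
finger_gap: 12.9
```

```bash
python3 -c "
from h import *
st()"
```

```text
23.65 [513.5 -82.8 114.1] [ 1.7998e+02 -8.0000e-02  1.4862e+02] F [-0.97 -0.8  -2.3 ] M [-0.316  0.256  0.259] q6 -73.46 qd6 -0.51 12.9 e6 0.56
```

>>> {"api": "play_rows", "payload": {"deltas": [[[0,0,0],[0,0,0.03],1],[[0,0,0],[0,0,0],1]]}}

```text
time: 23.9
tool_pos: [513.5, -82.8, 114.2]
tcp_rot: [180.0, -0.1, 146.8]
ft_force: [-1.1, -1.1, -1.4]
finger_gap: 12.7
```

```bash
python3 -c "
from h import *
st()"
```

```text
23.9 [513.5 -82.8 114.2] [ 1.7999e+02 -7.0000e-02  1.4677e+02] F [-1.12 -1.07 -1.44] M [-0.376  0.285  0.247] q6 -71.62 qd6 -0.45 12.7 e6 0.56
```

>>> {"api": "play_rows", "payload": {"deltas": [[[0,0,0],[0,0,0.03],1],[[0,0,0],[0,0,0],1]]}}

```text
time: 24.15
tool_pos: [513.4, -82.8, 114.1]
tcp_rot: [180.0, -0.1, 144.9]
ft_force: [-1.4, -1.1, -1.4]
finger_gap: 13.1
```

```bash
python3 -c "
from h import *
st()"
```

```text
24.15 [513.4 -82.8 114.1] [ 1.7999e+02 -8.0000e-02  1.4493e+02] F [-1.43 -1.12 -1.36] M [-0.349  0.332  0.29 ] q6 -69.78 qd6 -0.48 13.1 e6 0.56
```

>>> {"api": "play_rows", "payload": {"deltas": [[[0,0,0],[0,0,0.03],1],[[0,0,0],[0,0,0],1]]}}

```text
time: 24.4
tool_pos: [513.5, -82.8, 114.1]
tcp_rot: [180.0, -0.1, 143.1]
ft_force: [-1.4, -0.5, -1.2]
finger_gap: 13.0
```

```bash
python3 -c "
from h import *
st()"
```

```text
24.4 [513.5 -82.8 114.1] [ 1.7999e+02 -7.0000e-02  1.4309e+02] F [-1.41 -0.51 -1.24] M [-0.318  0.283  0.258] q6 -67.94 qd6 -0.46 13.0 e6 0.56
```

>>> {"api": "play_rows", "payload": {"deltas": [[[0,0,0],[0,0,0.03],1],[[0,0,0],[0,0,0],1]]}}

```text
time: 24.65
tool_pos: [513.5, -82.8, 114.1]
tcp_rot: [180.0, -0.1, 141.2]
ft_force: [-1.1, -1.0, -2.0]
finger_gap: 13.1
```

```bash
python3 -c "
from h import *
st()"
```

```text
24.65 [513.5 -82.8 114.1] [ 1.8000e+02 -7.0000e-02  1.4125e+02] F [-1.1  -1.03 -2.  ] M [-0.367  0.276  0.322] q6 -66.1 qd6 -0.42 13.1 e6 0.56
```

>>> {"api": "play_rows", "payload": {"deltas": [[[0,0,0],[0,0,0.03],1],[[0,0,0],[0,0,0],1]]}}

```text
time: 24.9
tool_pos: [513.5, -82.9, 114.1]
tcp_rot: [180.0, -0.1, 139.4]
ft_force: [-1.7, -2.3, -1.9]
finger_gap: 13.2
```

```bash
python3 -c "
from h import *
st()"
```

```text
24.9 [513.5 -82.9 114.1] [ 1.8000e+02 -7.0000e-02  1.3941e+02] F [-1.74 -2.31 -1.93] M [-0.416  0.236  0.28 ] q6 -64.26 qd6 -0.55 13.2 e6 0.569
```

>>> {"api": "play_rows", "payload": {"deltas": [[[0,0,0],[0,0,0.03],1],[[0,0,0],[0,0,0],1]]}}

```text
time: 25.15
tool_pos: [513.5, -82.9, 114.1]
tcp_rot: [-180.0, -0.1, 137.6]
ft_force: [-1.2, -1.0, -1.0]
finger_gap: 13.0
```

```bash
python3 -c "
from h import *
st()"
```

```text
25.15 [513.5 -82.9 114.1] [-1.8000e+02 -7.0000e-02  1.3757e+02] F [-1.24 -1.03 -1.03] M [-0.388  0.303  0.345] q6 -62.42 qd6 -0.37 13.0 e6 0.617
```

>>> {"api": "play_rows", "payload": {"deltas": [[[0,0,0],[0,0,0.03],1],[[0,0,0],[0,0,0],1]]}}

```text
time: 25.4
tool_pos: [513.5, -82.9, 114.1]
tcp_rot: [-180.0, -0.1, 135.7]
ft_force: [-1.4, -1.6, -2.4]
finger_gap: 13.0
```

```bash
python3 -c "
from h import *
st()"
```

```text
25.4 [513.5 -82.9 114.1] [-1.7999e+02 -7.0000e-02  1.3574e+02] F [-1.44 -1.58 -2.43] M [-0.429  0.265  0.266] q6 -60.58 qd6 -0.45 13.0 e6 0.618
```

>>> {"api": "play_rows", "payload": {"deltas": [[[0,0,0],[0,0,0.03],1],[[0,0,0],[0,0,0],1]]}}

```text
time: 25.65
tool_pos: [513.5, -82.9, 114.2]
tcp_rot: [-180.0, -0.1, 133.9]
ft_force: [-0.8, -2.6, -2.5]
finger_gap: 13.1
```

```bash
python3 -c "
from h import *
st()"
```

```text
25.65 [513.5 -82.9 114.2] [-1.7999e+02 -6.0000e-02  1.3390e+02] F [-0.79 -2.62 -2.5 ] M [-0.421  0.251  0.465] q6 -58.74 qd6 -0.55 13.1 e6 0.713
```

C's effort plateau rose from 0.56 to 0.62 (clamping at 0.36 N m) and then to 0.71 (hard stop, about 0.46 N m), so C is tight. Next the opposite screw, A.

>>> {"api": "play_rows", "payload": {"deltas": [[[0,0,0],[0,0,-0.12],1],[[0,0,-0.01],[0,0,0],1],[[0,0,-0.02],[0,0,0],1],[[0,0,-0.003],[0,0,-0.13],1],[[0,0,0],[0,0,-0.13],1],[[-0.02,0.032,0],[0,0,-0.02],1],[[-0.02,0.032,0],[0,0,0],1],[[0,0,0],[0,0,0],1]]}}

```text
time: 26.65
tool_pos: [580.3, -38.1, 154.4]
tcp_rot: [179.6, 0.2, 156.2]
ft_force: [0.0, -0.5, -3.3]
finger_gap: 13.0
```

```bash
python3 -c "
from h import *
st()
plan([572,-35.6,114.5],164,1)"
```

```text
26.65 [580.3 -38.1 154.4] [179.63   0.24 156.23] F [ 0.04 -0.48 -3.31] M [-0.027  0.037  0.012] q6 -75.28 qd6 0.31 13.0 e6 0.26
at [580.3 -38.1 154.4] [179.63   0.24 156.23] q6 -75.3 dyaw/row rad -0.136 step mm 40.8
[np.float64(0.0086), np.float64(-0.0011), np.float64(0.0399)]
```

>>> {"api": "play_rows", "payload": {"deltas": [[[0.0086,-0.001,0.008],[0,0.003,-0.13],1],[[0,0,0.008],[0,0,0],1],[[0,0,0],[0,0,0],1]]}}

```text
time: 27.02
tool_pos: [572.1, -35.5, 139.2]
tcp_rot: [179.6, 0.2, 163.3]
ft_force: [0.4, -0.4, -2.6]
finger_gap: 13.0
```

```bash
python3 -c "
from h import *
st()
plan([572,-35.6,114.5],164,1)"
```

```text
27.025 [572.1 -35.5 139.2] [1.7962e+02 1.6000e-01 1.6335e+02] F [ 0.38 -0.35 -2.56] M [-0.034 -0.02   0.014] q6 -82.33 qd6 0.33 13.0 e6 -0.101
at [572.1 -35.5 139.2] [1.7962e+02 1.6000e-01 1.6335e+02] q6 -82.3 dyaw/row rad -0.011 step mm 24.7
[np.float64(0.0), np.float64(-0.0002), np.float64(0.0247)]
```

>>> {"api": "play_rows", "payload": {"deltas": [[[0,0,0.007],[0,0,0],1],[[0,0,0.007],[0,0,0],1],[[0,0,0.006],[0,0,0],1],[[0,0,0.004],[0,0,0],1],[[0,0,0.001],[0,0,0],1],[[0,0,0],[0,0,0],1]]}}

```text
time: 27.78
tool_pos: [572.3, -36.0, 112.9]
tcp_rot: [179.6, 0.2, 163.0]
ft_force: [-0.8, 0.6, -1.8]
finger_gap: 12.9
```

```bash
python3 -c "
from h import *
st()"
```

```text
27.775 [572.3 -36.  112.9] [1.7961e+02 1.7000e-01 1.6304e+02] F [-0.76  0.58 -1.84] M [ 0.077 -0.026  0.019] q6 -82.09 qd6 0.03 12.9 e6 0.002
```

>>> {"api": "play_rows", "payload": {"deltas": [[[0,0,0],[0,0,0.05],1],[[0,0,0],[0,0,0.04],1],[[0,0,0],[0,0,0.03],1],[[0,0,0],[0,0,0],1]]}}

```text
time: 28.28
tool_pos: [572.4, -35.8, 113.4]
tcp_rot: [179.6, 0.1, 156.0]
ft_force: [-0.4, 0.6, -2.2]
finger_gap: 12.8
```

```bash
python3 -c "
from h import *
st()"
```

```text
28.275 [572.4 -35.8 113.4] [1.7958e+02 1.3000e-01 1.5597e+02] F [-0.39  0.62 -2.19] M [-0.035  0.097  0.037] q6 -75.0 qd6 -0.49 12.8 e6 0.369
```

>>> {"api": "play_rows", "payload": {"deltas": [[[0,0,0],[0,0,0.03],1],[[0,0,0],[0,0,0.03],1],[[0,0,0],[0,0,0],1]]}}

```text
time: 28.65
tool_pos: [572.4, -35.8, 113.4]
tcp_rot: [179.6, 0.1, 152.4]
ft_force: [0.6, 0.8, -3.1]
finger_gap: 13.4
```

```bash
python3 -c "
from h import *
st()"
```

```text
28.65 [572.4 -35.8 113.4] [1.7959e+02 1.1000e-01 1.5236e+02] F [ 0.56  0.75 -3.09] M [0.025 0.067 0.243] q6 -71.38 qd6 -0.31 13.4 e6 0.559
```

>>> {"api": "play_rows", "payload": {"deltas": [[[0,0,0],[0,0,0.03],1],[[0,0,0],[0,0,0.03],1],[[0,0,0],[0,0,0],1]]}}

```text
time: 29.02
tool_pos: [572.4, -35.9, 113.4]
tcp_rot: [179.6, 0.1, 148.7]
ft_force: [-0.4, 0.4, -2.8]
finger_gap: 13.0
```

```bash
python3 -c "
from h import *
st()"
```

```text
29.025 [572.4 -35.9 113.4] [1.7958e+02 9.0000e-02 1.4869e+02] F [-0.4   0.38 -2.84] M [-0.019  0.103  0.263] q6 -67.71 qd6 -0.14 13.0 e6 0.572
```

>>> {"api": "play_rows", "payload": {"deltas": [[[0,0,0],[0,0,0.03],1],[[0,0,0],[0,0,0],1]]}}

```text
time: 29.28
tool_pos: [572.4, -35.9, 113.4]
tcp_rot: [179.6, 0.1, 146.9]
ft_force: [-0.4, 0.4, -3.6]
finger_gap: 13.2
```

```bash
python3 -c "
from h import *
st()"
```

```text
29.275 [572.4 -35.9 113.4] [1.7958e+02 8.0000e-02 1.4685e+02] F [-0.42  0.42 -3.61] M [-0.003  0.089  0.278] q6 -65.88 qd6 -0.41 13.2 e6 0.558
```

>>> {"api": "play_rows", "payload": {"deltas": [[[0,0,0],[0,0,0.03],1],[[0,0,0],[0,0,0],1]]}}

```text
time: 29.52
tool_pos: [572.4, -35.9, 113.5]
tcp_rot: [179.6, 0.1, 145.0]
ft_force: [-0.1, 0.2, -2.8]
finger_gap: 12.8
```

```bash
python3 -c "
from h import *
st()"
```

```text
29.525 [572.4 -35.9 113.5] [1.7958e+02 7.0000e-02 1.4501e+02] F [-0.11  0.24 -2.77] M [-0.043  0.068  0.225] q6 -64.04 qd6 -0.43 12.8 e6 0.558
```

>>> {"api": "play_rows", "payload": {"deltas": [[[0,0,0],[0,0,0.03],1],[[0,0,0],[0,0,0],1]]}}

```text
time: 29.78
tool_pos: [572.4, -35.9, 113.4]
tcp_rot: [179.6, 0.1, 143.2]
ft_force: [0.1, -0.5, -2.9]
finger_gap: 13.2
```

```bash
python3 -c "
from h import *
st()"
```

```text
29.775 [572.4 -35.9 113.4] [1.7958e+02 5.0000e-02 1.4317e+02] F [ 0.08 -0.52 -2.93] M [0.003 0.119 0.245] q6 -62.2 qd6 -0.48 13.2 e6 0.558
```

>>> {"api": "play_rows", "payload": {"deltas": [[[0,0,0],[0,0,0.03],1],[[0,0,0],[0,0,0],1]]}}

```text
time: 30.02
tool_pos: [572.4, -35.9, 113.4]
tcp_rot: [179.6, 0.0, 141.3]
ft_force: [-0.4, -0.0, -2.4]
finger_gap: 13.3
```

```bash
python3 -c "
from h import *
st()"
```

```text
30.025 [572.4 -35.9 113.4] [1.7958e+02 4.0000e-02 1.4133e+02] F [-0.44 -0.01 -2.44] M [-0.033  0.092  0.268] q6 -60.36 qd6 -0.42 13.3 e6 0.558
```

>>> {"api": "play_rows", "payload": {"deltas": [[[0,0,0],[0,0,0.03],1],[[0,0,0],[0,0,0],1]]}}

```text
time: 30.28
tool_pos: [572.5, -35.9, 113.4]
tcp_rot: [179.6, 0.0, 139.5]
ft_force: [-0.6, -0.5, -2.6]
finger_gap: 13.4
```

```bash
python3 -c "
from h import *
st()"
```

```text
30.275 [572.5 -35.9 113.4] [1.7958e+02 3.0000e-02 1.3949e+02] F [-0.6  -0.48 -2.64] M [0.029 0.045 0.313] q6 -58.52 qd6 -0.51 13.4 e6 0.602
```

>>> {"api": "play_rows", "payload": {"deltas": [[[0,0,0],[0,0,0.03],1],[[0,0,0],[0,0,0],1]]}}

```text
time: 30.52
tool_pos: [572.5, -35.9, 113.4]
tcp_rot: [179.6, 0.0, 137.7]
ft_force: [-0.5, -0.3, -3.1]
finger_gap: 13.0
```

```bash
python3 -c "
from h import *
st()"
```

```text
30.525 [572.5 -35.9 113.4] [1.7958e+02 2.0000e-02 1.3766e+02] F [-0.55 -0.26 -3.14] M [-0.073  0.038  0.314] q6 -56.68 qd6 -0.6 13.0 e6 0.615
```

>>> {"api": "play_rows", "payload": {"deltas": [[[0,0,0],[0,0,0.03],1],[[0,0,0],[0,0,0],1]]}}

```text
time: 30.78
tool_pos: [572.5, -35.9, 113.4]
tcp_rot: [179.6, 0.0, 135.8]
ft_force: [-0.1, -0.3, -3.7]
finger_gap: 12.7
```

```bash
python3 -c "
from h import *
st()"
```

```text
30.775 [572.5 -35.9 113.4] [179.58   0.   135.81] F [-0.07 -0.27 -3.74] M [-0.023  0.074  0.328] q6 -54.84 qd6 -0.45 12.7 e6 0.597
```

>>> {"api": "play_rows", "payload": {"deltas": [[[0,0,0],[0,0,0.03],1],[[0,0,0],[0,0,0],1]]}}

```text
time: 31.02
tool_pos: [572.5, -35.9, 113.5]
tcp_rot: [179.6, -0.0, 134.0]
ft_force: [-0.2, 0.5, -4.1]
finger_gap: 13.4
```

```bash
python3 -c "
from h import *
st()"
```

```text
31.025 [572.5 -35.9 113.5] [179.58  -0.   133.98] F [-0.15  0.5  -4.13] M [-0.064  0.047  0.405] q6 -53.0 qd6 -0.54 13.4 e6 0.72
```

>>> {"api": "play_rows", "payload": {"deltas": [[[0,0,0],[0,0,0.025],1],[[0,0,0],[0,0,0],1]]}}

```text
time: 31.28
tool_pos: [572.5, -35.9, 113.4]
tcp_rot: [179.6, -0.0, 132.5]
ft_force: [0.1, -0.2, -2.3]
finger_gap: 13.7
```

```bash
python3 -c "
from h import *
st()"
```

```text
31.275 [572.5 -35.9 113.4] [ 1.7958e+02 -1.0000e-02  1.3246e+02] F [ 0.12 -0.25 -2.27] M [0.019 0.089 0.526] q6 -51.48 qd6 -0.46 13.7 e6 0.734
```

A is tight (0.72–0.73, about 0.5 N m). Now the other pair, B first.

>>> {"api": "play_rows", "payload": {"deltas": [[[0,0,0],[0,0,-0.12],1],[[0,0,-0.01],[0,0,0],1],[[0,0,-0.02],[0,0,0],1],[[0,0,-0.003],[0,0,-0.16],1],[[0,0,0],[0,0,-0.16],1],[[-0.01,-0.025,0],[0,0,-0.02],1],[[-0.01,-0.025,0],[0,0,0],1],[[0,0,0],[0,0,0],1]]}}

```text
time: 32.28
tool_pos: [576.5, -91.7, 159.6]
tcp_rot: [179.5, 0.8, 158.8]
ft_force: [-0.8, 0.2, -2.4]
finger_gap: 12.7
```

```bash
python3 -c "
from h import *
st()
plan([566.3,-88.2,114.5],159,1)"
```

```text
32.275 [576.5 -91.7 159.6] [179.47   0.82 158.78] F [-0.84  0.19 -2.38] M [ 0.089  0.022 -0.015] q6 -83.21 qd6 1.15 12.7 e6 -0.483
at [576.5 -91.7 159.6] [179.47   0.82 158.78] q6 -83.2 dyaw/row rad -0.004 step mm 46.3
[np.float64(0.0108), np.float64(-0.0005), np.float64(0.0451)]
```

>>> {"api": "play_rows", "payload": {"deltas": [[[0.0108,0,0.01],[0.009,0.014,0],1],[[0,0,0.01],[0,0,0],1],[[0,0,0],[0,0,0],1]]}}

```text
time: 32.65
tool_pos: [566.1, -86.0, 139.6]
tcp_rot: [180.0, 0.0, 158.7]
ft_force: [-0.3, 0.4, -2.6]
finger_gap: 13.1
```

```bash
python3 -c "
from h import *
st()
plan([566.3,-88.2,114.5],159,1)"
```

```text
32.65 [566.1 -86.  139.6] [1.7997e+02 1.0000e-02 1.5871e+02] F [-0.26  0.43 -2.61] M [ 0.046  0.008 -0.033] q6 -82.5 qd6 0.36 13.1 e6 0.013
at [566.1 -86.  139.6] [1.7997e+02 1.0000e-02 1.5871e+02] q6 -82.5 dyaw/row rad -0.005 step mm 25.2
[np.float64(-0.001), np.float64(-0.002), np.float64(0.0251)]
```

>>> {"api": "play_rows", "payload": {"deltas": [[[-0.001,-0.002,0.005],[0,0,0],1],[[0,0,0.007],[0,0,0],1],[[0,0,0.007],[0,0,0],1],[[0,0,0.004],[0,0,0],1],[[0,0,0.002],[0,0,0],1],[[0,0,0],[0,0,0],1]]}}

```text
time: 33.4
tool_pos: [566.3, -87.9, 112.4]
tcp_rot: [180.0, -0.0, 158.7]
ft_force: [-0.3, -1.2, -3.8]
finger_gap: 13.1
```

```bash
python3 -c "
from h import *
st()"
```

```text
33.4 [566.3 -87.9 112.4] [ 1.7999e+02 -3.0000e-02  1.5874e+02] F [-0.27 -1.17 -3.75] M [-0.135  0.039 -0.019] q6 -82.7 qd6 0.02 13.1 e6 0.003
```

>>> {"api": "play_rows", "payload": {"deltas": [[[0,0,0],[0,0,0.05],1],[[0,0,0],[0,0,0.05],1],[[0,0,0],[0,0,0.03],1],[[0,0,0],[0,0,0.03],1],[[0,0,0],[0,0,0],1]]}}

```text
time: 34.02
tool_pos: [566.7, -88.7, 112.9]
tcp_rot: [-180.0, 0.1, 149.3]
ft_force: [0.0, -1.2, -3.0]
finger_gap: 13.3
```

```bash
python3 -c "
from h import *
st()"
```

```text
34.025 [566.7 -88.7 112.9] [-1.7997e+02  6.0000e-02  1.4929e+02] F [ 0.01 -1.18 -3.  ] M [-0.256 -0.01   0.267] q6 -73.26 qd6 -0.41 13.3 e6 0.546
```

>>> {"api": "play_rows", "payload": {"deltas": [[[0,0,0],[0,0,0.03],1],[[0,0,0],[0,0,0.03],1],[[0,0,0],[0,0,0],1]]}}

```text
time: 34.4
tool_pos: [566.6, -88.7, 112.8]
tcp_rot: [-180.0, 0.1, 145.7]
ft_force: [-0.2, -1.2, -3.1]
finger_gap: 13.2
```

```bash
python3 -c "
from h import *
st()"
```

```text
34.4 [566.6 -88.7 112.8] [-1.7996e+02  6.0000e-02  1.4566e+02] F [-0.21 -1.21 -3.12] M [-0.34  -0.025  0.214] q6 -69.62 qd6 -0.22 13.2 e6 0.569
```

>>> {"api": "play_rows", "payload": {"deltas": [[[0,0,0],[0,0,0.03],1],[[0,0,0],[0,0,0],1]]}}

```text
time: 34.65
tool_pos: [566.6, -88.7, 112.8]
tcp_rot: [-180.0, 0.1, 143.8]
ft_force: [0.4, -1.4, -3.8]
finger_gap: 13.0
```

```bash
python3 -c "
from h import *
st()"
```

```text
34.65 [566.6 -88.7 112.8] [-1.7996e+02  7.0000e-02  1.4383e+02] F [ 0.36 -1.38 -3.79] M [-0.25  -0.038  0.254] q6 -67.79 qd6 -0.53 13.0 e6 0.557
```

>>> {"api": "play_rows", "payload": {"deltas": [[[0,0,0],[0,0,0.03],1],[[0,0,0],[0,0,0],1]]}}

```text
time: 34.9
tool_pos: [566.6, -88.7, 112.8]
tcp_rot: [-180.0, 0.1, 142.0]
ft_force: [0.8, -1.1, -3.2]
finger_gap: 12.8
```

```bash
python3 -c "
from h import *
st()"
```

```text
34.9 [566.6 -88.7 112.8] [-1.7996e+02  7.0000e-02  1.4199e+02] F [ 0.84 -1.14 -3.18] M [-0.247 -0.035  0.303] q6 -65.95 qd6 -0.43 12.8 e6 0.557
```

>>> {"api": "play_rows", "payload": {"deltas": [[[0,0,0],[0,0,0.03],1],[[0,0,0],[0,0,0],1]]}}

```text
time: 35.15
tool_pos: [566.7, -88.8, 112.9]
tcp_rot: [-180.0, 0.1, 140.1]
ft_force: [0.3, -1.7, -3.1]
finger_gap: 13.1
```

```bash
python3 -c "
from h import *
st()"
```

```text
35.15 [566.7 -88.8 112.9] [-1.7996e+02  8.0000e-02  1.4015e+02] F [ 0.31 -1.7  -3.1 ] M [-0.311  0.026  0.257] q6 -64.11 qd6 -0.49 13.1 e6 0.586
```

>>> {"api": "play_rows", "payload": {"deltas": [[[0,0,0],[0,0,0.03],1],[[0,0,0],[0,0,0],1]]}}

```text
time: 35.4
tool_pos: [566.7, -88.8, 112.8]
tcp_rot: [-180.0, 0.1, 138.3]
ft_force: [1.0, -1.6, -4.1]
finger_gap: 13.0
```

```bash
python3 -c "
from h import *
st()"
```

```text
35.4 [566.7 -88.8 112.8] [-1.7996e+02  8.0000e-02  1.3831e+02] F [ 1.01 -1.59 -4.09] M [-0.354 -0.018  0.361] q6 -62.27 qd6 -0.47 13.0 e6 0.614
```

>>> {"api": "play_rows", "payload": {"deltas": [[[0,0,0],[0,0,0.03],1],[[0,0,0],[0,0,0],1]]}}

```text
time: 35.65
tool_pos: [566.7, -88.8, 112.9]
tcp_rot: [-180.0, 0.1, 136.5]
ft_force: [-0.4, -1.7, -2.6]
finger_gap: 13.3
```

```bash
python3 -c "
from h import *
st()"
```

```text
35.65 [566.7 -88.8 112.9] [-1.7997e+02  8.0000e-02  1.3647e+02] F [-0.35 -1.74 -2.56] M [-0.283 -0.026  0.343] q6 -60.43 qd6 -0.44 13.3 e6 0.615
```

Clamping. Now to the stop.

>>> {"api": "play_rows", "payload": {"deltas": [[[0,0,0],[0,0,0.03],1],[[0,0,0],[0,0,0],1]]}}

```text
time: 35.9
tool_pos: [566.7, -88.8, 112.9]
tcp_rot: [-180.0, 0.1, 134.6]
ft_force: [-0.0, -0.3, -4.2]
finger_gap: 13.2
```

```bash
python3 -c "
from h import *
st()"
```

```text
35.9 [566.7 -88.8 112.9] [-1.7996e+02  8.0000e-02  1.3464e+02] F [-0.02 -0.28 -4.2 ] M [-0.389  0.035  0.402] q6 -58.6 qd6 -0.5 13.2 e6 0.679
```

>>> {"api": "play_rows", "payload": {"deltas": [[[0,0,0],[0,0,0.025],1],[[0,0,0],[0,0,0],1]]}}

```text
time: 36.15
tool_pos: [566.7, -88.8, 112.9]
tcp_rot: [-180.0, 0.1, 133.1]
ft_force: [-0.4, -1.3, -3.5]
finger_gap: 13.0
```

```bash
python3 -c "
from h import *
st()"
```

```text
36.15 [566.7 -88.8 112.9] [-1.7996e+02  9.0000e-02  1.3312e+02] F [-0.41 -1.27 -3.53] M [-0.351 -0.043  0.541] q6 -57.08 qd6 -0.43 13.0 e6 0.736
```

B is tight (about 0.5 N m). Last screw, D.

>>> {"api": "play_rows", "payload": {"deltas": [[[0,0,0],[0,0,-0.12],1],[[0,0,-0.01],[0,0,0],1],[[0,0,-0.02],[0,0,0],1],[[0,0,-0.003],[0,0,-0.18],1],[[0,0,0],[0,0,-0.18],1],[[0.032,0.02,0],[0,0,-0.06],1],[[0.032,0.02,0],[0,0,0],1],[[0,0,0],[0,0,0],1]]}}

```text
time: 37.15
tool_pos: [520.1, -29.7, 158.0]
tcp_rot: [179.9, 0.6, 164.1]
ft_force: [-0.0, 0.5, -1.8]
finger_gap: 13.1
```

```bash
python3 -c "
from h import *
st()
plan([518.6,-29.6,114.5],165,1)"
```

```text
37.15 [520.1 -29.7 158. ] [179.86   0.6  164.08] F [-0.04  0.49 -1.79] M [-0.016 -0.016  0.023] q6 -83.05 qd6 -0.23 13.1 e6 0.259
at [520.1 -29.7 158. ] [179.86   0.6  164.08] q6 -83.1 dyaw/row rad -0.016 step mm 43.5
[np.float64(0.0014), np.float64(-0.0003), np.float64(0.0435)]
```

>>> {"api": "play_rows", "payload": {"deltas": [[[0.0014,0,0.01],[0,0.01,-0.01],1],[[0,0,0.009],[0,0,0],1],[[0,0,0],[0,0,0],1]]}}

```text
time: 37.52
tool_pos: [520.6, -30.4, 139.9]
tcp_rot: [179.9, 0.2, 164.5]
ft_force: [0.1, -0.5, -1.7]
finger_gap: 13.2
```

```bash
python3 -c "
from h import *
st()
plan([518.6,-29.6,114.5],165,1)"
```

```text
37.525 [520.6 -30.4 139.9] [1.7985e+02 1.7000e-01 1.6454e+02] F [ 0.09 -0.5  -1.67] M [-0.07   0.014 -0.02 ] q6 -83.63 qd6 -0.02 13.2 e6 -0.002
at [520.6 -30.4 139.9] [1.7985e+02 1.7000e-01 1.6454e+02] q6 -83.6 dyaw/row rad -0.008 step mm 25.5
[np.float64(0.0021), np.float64(0.0002), np.float64(0.0254)]
```

>>> {"api": "play_rows", "payload": {"deltas": [[[0.002,0,0.005],[0,0,0],1],[[0,0,0.007],[0,0,0],1],[[0,0,0.007],[0,0,0],1],[[0,0,0.004],[0,0,0],1],[[0,0,0.002],[0,0,0],1],[[0,0,0],[0,0,0],1]]}}

```text
time: 38.28
tool_pos: [518.8, -30.1, 112.6]
tcp_rot: [179.8, 0.1, 164.5]
ft_force: [0.2, 0.6, -2.7]
finger_gap: 13.2
```

```bash
python3 -c "
from h import *
st()"
```

```text
38.275 [518.8 -30.1 112.6] [1.7983e+02 1.1000e-01 1.6446e+02] F [ 0.19  0.58 -2.67] M [ 0.127 -0.022 -0.024] q6 -83.59 qd6 -0.08 13.2 e6 0.004
```

>>> {"api": "play_rows", "payload": {"deltas": [[[0,0,0],[0,0,0.05],1],[[0,0,0],[0,0,0.05],1],[[0,0,0],[0,0,0.03],1],[[0,0,0],[0,0,0],1]]}}

```text
time: 38.78
tool_pos: [519.0, -29.6, 112.9]
tcp_rot: [179.8, 0.1, 156.9]
ft_force: [0.5, 0.2, -5.0]
finger_gap: 12.7
```

```bash
python3 -c "
from h import *
st()"
```

```text
38.775 [519.  -29.6 112.9] [1.7978e+02 1.0000e-01 1.5685e+02] F [ 0.53  0.22 -5.03] M [ 0.14  -0.171  0.198] q6 -75.96 qd6 -0.41 12.7 e6 0.492
```

>>> {"api": "play_rows", "payload": {"deltas": [[[0,0,0],[0,0,0.03],1],[[0,0,0],[0,0,0.03],1],[[0,0,0],[0,0,0],1]]}}

```text
time: 39.15
tool_pos: [519.0, -29.7, 112.9]
tcp_rot: [179.8, 0.1, 153.2]
ft_force: [0.9, 1.1, -4.1]
finger_gap: 13.2
```

```bash
python3 -c "
from h import *
st()"
```

```text
39.15 [519.  -29.7 112.9] [1.7978e+02 9.0000e-02 1.5325e+02] F [ 0.88  1.06 -4.07] M [ 0.197 -0.204  0.27 ] q6 -72.35 qd6 -0.29 13.2 e6 0.566
```

>>> {"api": "play_rows", "payload": {"deltas": [[[0,0,0],[0,0,0.03],1],[[0,0,0],[0,0,0],1]]}}

```text
time: 39.4
tool_pos: [519.0, -29.7, 112.9]
tcp_rot: [179.8, 0.1, 151.4]
ft_force: [0.6, 1.7, -3.8]
finger_gap: 13.0
```

```bash
python3 -c "
from h import *
st()"
```

```text
39.4 [519.  -29.7 112.9] [1.7978e+02 9.0000e-02 1.5142e+02] F [ 0.64  1.72 -3.84] M [ 0.095 -0.194  0.337] q6 -70.52 qd6 -0.42 13.0 e6 0.556
```

>>> {"api": "play_rows", "payload": {"deltas": [[[0,0,0],[0,0,0.03],1],[[0,0,0],[0,0,0],1]]}}

```text
time: 39.65
tool_pos: [519.0, -29.7, 112.9]
tcp_rot: [179.8, 0.1, 149.6]
ft_force: [0.5, 0.6, -4.2]
finger_gap: 13.0
```

```bash
python3 -c "
from h import *
st()"
```

```text
39.65 [519.  -29.7 112.9] [1.7978e+02 8.0000e-02 1.4958e+02] F [ 0.46  0.58 -4.24] M [ 0.15  -0.175  0.28 ] q6 -68.69 qd6 -0.41 13.0 e6 0.556
```

>>> {"api": "play_rows", "payload": {"deltas": [[[0,0,0],[0,0,0.03],1],[[0,0,0],[0,0,0],1]]}}

```text
time: 39.9
tool_pos: [519.0, -29.7, 112.9]
tcp_rot: [179.8, 0.1, 147.7]
ft_force: [0.9, 1.5, -3.7]
finger_gap: 12.9
```

```bash
python3 -c "
from h import *
st()"
```

```text
39.9 [519.  -29.7 112.9] [1.7977e+02 8.0000e-02 1.4774e+02] F [ 0.87  1.51 -3.67] M [ 0.099 -0.17   0.256] q6 -66.84 qd6 -0.43 12.9 e6 0.557
```

>>> {"api": "play_rows", "payload": {"deltas": [[[0,0,0],[0,0,0.03],1],[[0,0,0],[0,0,0],1]]}}

```text
time: 40.15
tool_pos: [519.0, -29.7, 113.0]
tcp_rot: [179.8, 0.1, 145.9]
ft_force: [1.0, 0.3, -4.3]
finger_gap: 13.0
```

```bash
python3 -c "
from h import *
st()"
```

```text
40.15 [519.  -29.7 113. ] [1.7977e+02 7.0000e-02 1.4590e+02] F [ 0.99  0.29 -4.34] M [ 0.101 -0.152  0.296] q6 -65.0 qd6 -0.4 13.0 e6 0.557
```

>>> {"api": "play_rows", "payload": {"deltas": [[[0,0,0],[0,0,0.03],1],[[0,0,0],[0,0,0],1]]}}

```text
time: 40.4
tool_pos: [519.0, -29.7, 112.9]
tcp_rot: [179.8, 0.1, 144.1]
ft_force: [0.7, 0.7, -4.1]
finger_gap: 13.0
```

```bash
python3 -c "
from h import *
st()"
```

```text
40.4 [519.  -29.7 112.9] [1.7977e+02 6.0000e-02 1.4406e+02] F [ 0.71  0.72 -4.07] M [ 0.158 -0.203  0.277] q6 -63.16 qd6 -0.39 13.0 e6 0.557
```

>>> {"api": "play_rows", "payload": {"deltas": [[[0,0,0],[0,0,0.03],1],[[0,0,0],[0,0,0],1]]}}

```text
time: 40.65
tool_pos: [519.0, -29.7, 112.9]
tcp_rot: [179.8, 0.1, 142.2]
ft_force: [0.8, 0.3, -3.7]
finger_gap: 13.1
```

```bash
python3 -c "
from h import *
st()"
```

```text
40.65 [519.  -29.7 112.9] [1.7977e+02 6.0000e-02 1.4221e+02] F [ 0.8   0.32 -3.7 ] M [ 0.122 -0.215  0.3  ] q6 -61.32 qd6 -0.55 13.1 e6 0.557
```

>>> {"api": "play_rows", "payload": {"deltas": [[[0,0,0],[0,0,0.03],1],[[0,0,0],[0,0,0],1]]}}

```text
time: 40.9
tool_pos: [519.0, -29.7, 112.9]
tcp_rot: [179.8, 0.0, 140.4]
ft_force: [0.7, 1.1, -3.7]
finger_gap: 13.1
```

```bash
python3 -c "
from h import *
st()"
```

```text
40.9 [519.  -29.7 112.9] [1.7977e+02 5.0000e-02 1.4038e+02] F [ 0.66  1.12 -3.65] M [ 0.094 -0.165  0.29 ] q6 -59.48 qd6 -0.56 13.1 e6 0.553
```

>>> {"api": "play_rows", "payload": {"deltas": [[[0,0,0],[0,0,0.03],1],[[0,0,0],[0,0,0],1]]}}

```text
time: 41.15
tool_pos: [519.0, -29.8, 112.9]
tcp_rot: [179.8, 0.0, 138.5]
ft_force: [-0.5, 1.1, -2.7]
finger_gap: 12.9
```

```bash
python3 -c "
from h import *
st()"
```

```text
41.15 [519.  -29.8 112.9] [1.7977e+02 4.0000e-02 1.3854e+02] F [-0.5   1.12 -2.68] M [ 0.126 -0.19   0.32 ] q6 -57.64 qd6 -0.5 12.9 e6 0.614
```

>>> {"api": "play_rows", "payload": {"deltas": [[[0,0,0],[0,0,0.03],1],[[0,0,0],[0,0,0],1]]}}

```text
time: 41.4
tool_pos: [519.1, -29.8, 113.0]
tcp_rot: [179.8, 0.0, 136.7]
ft_force: [0.5, 0.9, -3.9]
finger_gap: 13.2
```

```bash
python3 -c "
from h import *
st()"
```

```text
41.4 [519.1 -29.8 113. ] [1.7977e+02 5.0000e-02 1.3670e+02] F [ 0.49  0.91 -3.91] M [ 0.059 -0.165  0.375] q6 -55.8 qd6 -0.44 13.2 e6 0.614
```

>>> {"api": "play_rows", "payload": {"deltas": [[[0,0,0],[0,0,0.03],1],[[0,0,0],[0,0,0],1]]}}

```text
time: 41.65
tool_pos: [519.0, -29.8, 112.9]
tcp_rot: [179.8, 0.0, 134.9]
ft_force: [-0.6, 0.9, -3.9]
finger_gap: 12.9
```

```bash
python3 -c "
from h import *
st()"
```

```text
41.65 [519.  -29.8 112.9] [1.7977e+02 3.0000e-02 1.3486e+02] F [-0.64  0.92 -3.87] M [ 0.105 -0.202  0.391] q6 -53.97 qd6 -0.55 12.9 e6 0.696
```

>>> {"api": "play_rows", "payload": {"deltas": [[[0,0,0],[0,0,0.025],1],[[0,0,0],[0,0,0],1]]}}

```text
time: 41.9
tool_pos: [519.1, -29.8, 113.0]
tcp_rot: [179.8, 0.0, 133.3]
ft_force: [0.6, 1.1, -3.7]
finger_gap: 13.2
```

```bash
python3 -c "
from h import *
st()"
```

```text
41.9 [519.1 -29.8 113. ] [1.7977e+02 3.0000e-02 1.3334e+02] F [ 0.65  1.12 -3.68] M [ 0.067 -0.15   0.49 ] q6 -52.44 qd6 -0.4 13.2 e6 0.734
```

>>> {"api": "play_rows", "payload": {"deltas": [[[0,0,0],[0,0,-0.12],1],[[0,0,-0.01],[0,0,0],1],[[0,0,-0.02],[0,0,0],1],[[0,0,-0.015],[0,0,-0.13],1],[[0,0,0],[0,0,-0.1],1],[[0,0,0],[0,0,0],1]]}}

```text
time: 42.65
tool_pos: [519.5, -30.6, 163.3]
tcp_rot: [179.8, 0.2, 153.0]
ft_force: [-1.5, -0.6, -2.4]
finger_gap: 13.4
```

```bash
python3 -c "
from h import *
st()
plan([519.3,247.2,160],155,6)"
```

```text
42.65 [519.5 -30.6 163.3] [179.78   0.23 153.02] F [-1.54 -0.58 -2.39] M [ 0.016  0.051 -0.033] q6 -72.16 qd6 2.44 13.4 e6 -1.089
at [519.5 -30.6 163.3] [179.78   0.23 153.02] q6 -72.2 dyaw/row rad -0.006 step mm 46.3
[np.float64(0.021), np.float64(0.0413), np.float64(0.0006)]
[np.float64(0.0208), np.float64(0.0414), np.float64(0.0006)]
[np.float64(0.0206), np.float64(0.0415), np.float64(0.0006)]
[np.float64(0.0203), np.float64(0.0416), np.float64(0.0006)]
[np.float64(0.0201), np.float64(0.0417), np.float64(0.0006)]
[np.float64(0.0198), np.float64(0.0418), np.float64(0.0006)]
```

All four are tight. Carrying the wrench to its stand (D/B/A/C handled; mouth stays about 100 mm above the table).

>>> {"api": "play_rows", "payload": {"deltas": [[[0.021,0.041,0],[0,0,-0.006],1],[[0.021,0.041,0],[0,0,-0.006],1],[[0.021,0.042,0],[0,0,-0.006],1],[[0.02,0.042,0],[0,0,-0.006],1],[[0.02,0.042,0],[0,0,-0.006],1],[[0.018,0.036,0],[0,0,-0.006],1],[[0,0,0],[0,0,0],1],[[0,0,0],[0,0,0],1]]}}

```text
time: 43.65
tool_pos: [522.0, 248.2, 166.2]
tcp_rot: [179.8, 0.3, 152.9]
ft_force: [-0.3, -0.2, -2.3]
finger_gap: 13.4
```

```bash
python3 -c "
from h import *
st()
plan([519.3,247.2,115],155,1)"
```

```text
43.65 [522.  248.2 166.2] [179.83   0.34 152.95] F [-0.3  -0.19 -2.33] M [-0.002  0.029 -0.065] q6 -42.49 qd6 1.52 13.4 e6 0.035
at [522.  248.2 166.2] [179.83   0.34 152.95] q6 -42.5 dyaw/row rad -0.036 step mm 51.3
[np.float64(0.0019), np.float64(-0.0021), np.float64(0.0512)]
```

>>> {"api": "play_rows", "payload": {"deltas": [[[0.002,-0.002,0.01],[0,0.005,-0.036],1],[[0,0,0.025],[0,0,0],1],[[0,0,0.012],[0,0,0],1],[[0,0,0],[0,0,0],1]]}}

```text
time: 44.15
tool_pos: [519.3, 243.5, 116.8]
tcp_rot: [179.9, 0.0, 154.9]
ft_force: [0.5, -0.1, -2.6]
finger_gap: 13.5
```

```bash
python3 -c "
from h import *
st()
plan([519.3,247.2,75],155,1)"
```

```text
44.15 [519.3 243.5 116.8] [179.91   0.   154.87] F [ 0.47 -0.1  -2.55] M [-0.04   0.033 -0.004] q6 -44.93 qd6 -0.19 13.5 e6 -0.008
at [519.3 243.5 116.8] [179.91   0.   154.87] q6 -44.9 dyaw/row rad -0.002 step mm 42.0
[np.float64(0.0016), np.float64(0.0034), np.float64(0.0418)]
```

>>> {"api": "play_rows", "payload": {"deltas": [[[0.0016,0.0034,0.005],[0,0,0],1],[[0,0,0.005],[0,0,0],1],[[0,0,0],[0,0,0],1]]}}

```text
time: 44.52
tool_pos: [520.3, 247.4, 107.8]
tcp_rot: [179.8, 0.1, 154.8]
ft_force: [-0.9, 0.2, -3.1]
finger_gap: 13.4
```

```bash
python3 -c "
from h import *
st()
plan([519.3,247.2,75],155,1)"
```

```text
44.525 [520.3 247.4 107.8] [1.7982e+02 9.0000e-02 1.5484e+02] F [-0.92  0.18 -3.11] M [ 0.036  0.012 -0.024] q6 -44.57 qd6 0.07 13.4 e6 0.003
at [520.3 247.4 107.8] [1.7982e+02 9.0000e-02 1.5484e+02] q6 -44.6 dyaw/row rad -0.003 step mm 32.8
[np.float64(0.0008), np.float64(-0.0006), np.float64(0.0328)]
```

Lower to just above the pocket floor.

>>> {"api": "play_rows", "payload": {"deltas": [[[0.0008,-0.0006,0.006],[0,0,0],1],[[0,0,0.008],[0,0,0],1],[[0,0,0.008],[0,0,0],1],[[0,0,0.006],[0,0,0],1],[[0,0,0.003],[0,0,0],1],[[0,0,0],[0,0,0],1]]}}

```text
time: 45.28
tool_pos: [519.3, 247.3, 74.8]
tcp_rot: [179.8, 0.1, 154.9]
ft_force: [0.6, 1.6, -2.4]
finger_gap: 13.1
```

```bash
python3 -c "
from h import *
st()"
```

```text
45.275 [519.3 247.3  74.8] [1.7983e+02 9.0000e-02 1.5486e+02] F [ 0.6  1.6 -2.4] M [-0.001 -0.007  0.022] q6 -44.56 qd6 0.0 13.1 e6 -0.0
```

>>> {"api": "play_rows", "payload": {"deltas": [[[0,0,0.0005],[0,0,0],0.8],[[0,0,0],[0,0,0],0.5],[[0,0,0],[0,0,0],0.1],[[0,0,0],[0,0,0],0],[[0,0,0],[0,0,0],0]]}}

```text
time: 45.9
tool_pos: [521.0, 248.1, 76.5]
tcp_rot: [179.7, 0.3, 154.9]
ft_force: [1.0, 0.1, 0.4]
finger_gap: 85.4
```

>>> {"api": "play_rows", "payload": {"deltas": [[[0,0,-0.02],[0,0,0],0],[[0,0,-0.03],[0,0,0],0],[[0,0,-0.04],[0,0,0],0],[[0,0,-0.03],[0,0,0],0],[[0,0,0],[0,0,0],0],[[0,0,0],[0,0,0],0]]}}

```text
time: 46.65
tool_pos: [520.6, 247.8, 206.2]
tcp_rot: [179.5, 0.4, 154.9]
ft_force: [0.0, -0.4, -0.2]
finger_gap: 85.3
```

```bash
python3 - <<'E'
from h import *
st()
im,C=snap("wrist","w9"); S,_=snap("scene","s9"); T,_=snap("top","t9")
heads('ABCD',XY,'w10') if 0 else None
a=cv2.resize(im,(512,384)); b=cv2.resize(S[200:275,300:400],(288,216),interpolation=cv2.INTER_CUBIC); 
c=cv2.resize(T[165:240,110:210],(288,216),interpolation=cv2.INTER_CUBIC)
o=np.zeros((432,800,3),np.uint8); o[:384,:512]=a; o[:216,512:]=b; o[216:,512:]=c; cv2.imwrite("pics/g.png",o)
for n,img in(("scene",S),("top",T)):
    old=cv2.imread(f"pics/{n}0.png"); 
    if n=="scene": m=(img.max(2)[215:260,325:362]<75); m0=(old.max(2)[215:260,325:362]<75); print("scene handle px diff",m.sum(),m0.sum(),np.argwhere(m).mean(0)-np.argwhere(m0).mean(0))
E
```

```text
46.65 [520.6 247.8 206.2] [179.5    0.4  154.86] F [ 0.03 -0.42 -0.19] M [ 0.038 -0.024  0.07 ] q6 -44.55 qd6 -0.06 85.3 e6 0.0
scene handle px diff 466 466 [0.07296137 0.33261803]
```

View pics/g.png

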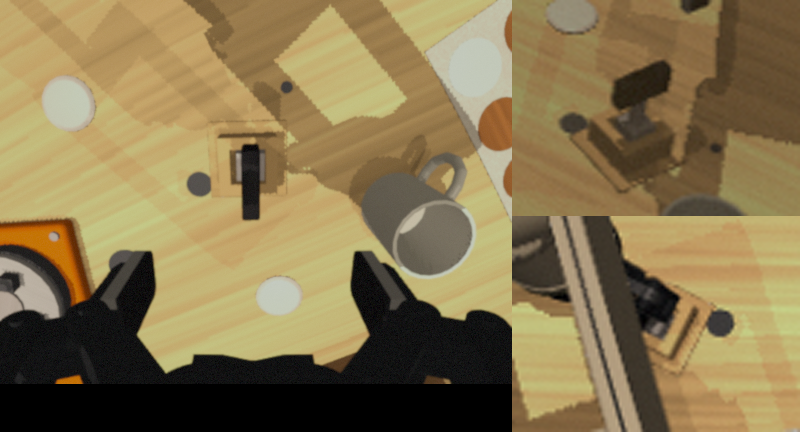

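The wrench stands upright in its stand (wrist view px (250,180), socket centred in the pocket). In the scene view the handle is within 0.4 px of its original place. The mug and badges are undisturbed.

```bash
python3 -c "
from h import *
print(r.hand_in())"
```

```text
the job is handed in; nothing more can be done
None
```

All four screws are tight, the wrench is back upright in its own stand, and I handed the job in at about 46.7 s. It reports no verdict, and I had no direct reading of the screws' gauges. The screw results below come from torque and joint-effort readings.

- **Snugging:** Turning B and D gave resistance as soon as the wrench's play was taken up, so they were the snug pair (A–D are my own labels; which of the task's screws 0–3 they are was not determined). A and C turned freely at about 0.05 N m, so I turned those two until they bit.
- **Tightening:** I tightened C, then A opposite it, then B, then D. Each showed a steady biting turn at about 0.3 N m, a clamping stage at about 0.36 N m, and then the hard stop. I stopped at about 0.47–0.54 N m, below the 0.75 N m limit.
- **Last checks:** The wrist view shows the wrench upright with its socket in the pocket. In the scene camera its handle is within 0.4 pixels of where it started. The gripper was open and clear, with the tool 206 mm above the table. The mug looked undisturbed in the last pictures. I did not measure the hex key, jar, press head or badges against their starting places, but nothing was touched on the way.
- **What disagreed:** Wrist-camera readings of D's head angle between moves varied by several degrees, so I relied on torque to tell loose from snug.
- **D turned early:** My first test of D reached about 0.3 N m and may have turned it slightly into its biting turn. It was well short of clamping: when I tightened it later it still had most of its biting turn left.

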